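# Lay the rinsed tea glasses in the V-notched drying rack

### The arm

A 6-joint arm with a two-finger parallel gripper is mounted at the origin on the work surface. World frame = base frame: x ahead of the robot, y to its left, z up, the work surface at z = 0. Lengths are in m, angles in degrees, forces in N, time in s.
With the tool pointing down it reaches from about 0.3 to 0.75 m from the base axis. Payload 8.5 kg.
Tool frame: the origin (TCP) lies midway between the tips of the shut fingers; the grasp point (between the pads) lies 19 mm behind it (env.hold_point_z is the distance from the TCP to the grasp point, in m); z points along the fingers, y is the line along which they close (so a half turn about z gives the same grasp; the last joint's range is limited). The gripper opens to 85 mm and grips with 20 to 120 N. Pads are 22 mm wide; open, the fingers measure 114 mm over their backs; the gripper's body (76 mm by 85 mm) begins 54 mm behind the grasp point. The pads swing forward as they close: fully open they stand 13 mm farther back than shut.
Start: joints at [-84.758, 21.807, 74.336, -0, 83.858, -12.336], TCP at [0.166, -0.524, 0.197] pointing down, gripper open.
Joint ranges: [-178.18, 178.18], [-50.72, 133.34], [12.68, 142.11], [-81.47, 261.47], [9.98, 163.14], [-165.26, 165.26]. Speed limits (degrees/s): [136.94, 136.94, 180, 180, 180, 180].

### API

Orientations are given as a 3x3 rotation matrix whose columns are the frame's x, y, z axes.
In Python, from rig import observe, get_image, camera_info, env gives the robot as it stands.
- The arm moves only by the tool drive_tool, never from a script. Its arguments are lists of equal length, an entry for each row: "offset": the shift along the tool's x, y, z in units of 40 mm (1.0 is 40 mm), a list of three; "turn": the turn, a rotation vector about the tool's x, y, z in units of 6 degrees (1.0 is 6 degrees), a list of three; "hand": the opening, from 0 (shut) to 1 (fully open). A call has exactly 10 rows; each row shifts and turns the commanded pose from where the row before left it, along the tool's axes as they then stand; what a row does not reach is not made up. A row lasts 1/8 s, in which the tool goes at most 62.5 mm and 10.7 degrees, less where a joint would pass 70% of its speed; a pose out of reach is approached as far as the arm can. A call is refused whole if a number of a shift passes 1 or a number of a turn 1, either way. A call with a gripper value outside its range is refused whole. The fingers move at their own pace and stop on an object; "newtons" is the grip in N (left out, the last holds). Time passes only in rows, so rows that do not move let the fingers close, or fill a call up. It gives the time, the measured TCP pose, the force, the opening and the grip force at its end, in the units of the state.
- observe(): the state, without advancing time (a new reading comes with each control period).
- get_image(name): name is "side" or "top"; returns the picture (420x560x3 uint8, blue, green, red); there is no depth.
- camera_info(name): a dict with "fx", "fy", "cx", "cy" (pixels), "world_to_cam" (4x4, takes a point from world to camera coordinates). Camera axes: x right, y down, z forward; pixel columns grow to the right and rows downward; lengths in m; the calibration is good to about 2 mm. A picture is of the moment at which its call begins. camera_info takes no time and is no camera call.
- env.close_job(): hands the job in; it is judged then, once.
The state is a dict: "time_s": time; "q": joint angles; "qvel": joint speeds; "joint_efforts": joint torques, N m; "position": TCP position; "tool_rot": TCP orientation; "ft_force": force on the tool from outside, world axes, zero at the start; "wrist_torque": the same for the moment, N m; "grip_width": finger opening in m; "gripper_force": force on a finger pad.
Only numpy, scipy, OpenCV 4.12 (cv2) and the standard library are available. Lean on these libraries where they do the work, as an engineer would, in place of code of your own. Each camera call takes 0.05 s, during which the arm holds its last target. There are 200 camera calls.

### The job

Two rinsed green glasses stand upright on the ledge: lay both on their sides in any two of the three places of the drying rack, each cradled level in a pair of V-notches, centred over the two rails, bottom towards the blue fence and mouth away from it. They are glass, and the rails may be clamped at any height: lower each one until it is felt to rest in its notches and only then let go, neither dropping it nor pressing it down nor knocking it over. Leave the coffee pot, the date canister and the orange lid organiser where they are.

Things in the scene. Friction and masses are not known exactly. Their poses are not given: they have to be found in the camera images.
- cup_a_mid (a point): First glass to lay, standing upright on the ledge at the start: straight-sided green glass tumbler, outside diameter 40 mm, height 90 mm, wall 3 mm, about 110 g (varies), open at the top. The point is its centre on the axis, half-way up; its z axis runs from the closed bottom to the open mouth.
- cup_b_mid (a point): Second glass to lay, standing upright on the ledge at the start: the same kind of straight-sided green glass tumbler, outside diameter 40 mm, height 90 mm, wall 3 mm, about 110 g (varies), open at the top. The point is its centre on the axis, half-way up; its z axis runs from the closed bottom to the open mouth. The two standing glasses are interchangeable.
- cup_a_rim (a point): First glass: centre of the open mouth of the same cup, 45 mm from the cup's centre along its z axis.
- cup_b_rim (a point): Second glass: centre of the open mouth of the same cup, 45 mm from the cup's centre along its z axis.
- rack: Drying rack, its tray fixed to the ledge: aluminium tray 250 (x) by 160 (y) mm, rim 12 mm high, carrying two wooden rails 210 mm long along its x axis, 8 mm thick, centred at y = -26 and +26 mm, each with V-notches at x = -75, 0 and +75 mm. Origin: under the tray's middle, on the ledge; z up; it does not tell the rails' height (see place1).
- place0 (a point): Point on the tray's floor (6 mm above the ledge) straight below place 0, the pair of notches at x = -75 mm. A glass cradled there lies along the rack's y axis with its centre straight above this point. 35 mm stay free beside a glass when the next place is taken.
- place1 (a point): The same for place 1, at x = 0. The two rails are clamped level on posts at a height that differs each time and is not reported: notch bottoms 34 to 64 mm above the ledge (rail tops 18 mm higher), so the axis of a cradled glass lies 62 to 92 mm above the ledge. The clamp holds firm: over 40 N on a glass breaks it.
- place2 (a point): The same for place 2, at x = +75 mm. All notch walls slope at 45 degrees; the notches are 36 mm wide at the top and 18 mm deep; a cradled glass has its axis 28 mm above the notch bottoms.
- fence (a point): Middle of the top edge of the blue fence on the tray, 210 mm long (x), 6 mm thick, at y = +66 mm, top 54 mm above the ledge. Bottoms of lying glasses point to it (the rack's +y), mouths away from it (-y).
- cup_a: The first glass again, with its origin at the centre of its underside.
- cup_b: The second glass again, with its origin at the centre of its underside.
- dallah: Bystander: matte grey ceramic coffee pot, 110 mm wide and 209 mm tall, spout to +y and handle to -y reaching 100 mm and 86 mm from its axis. Origin: centre of its underside.
- canister: Bystander: cylindrical steel date canister with clip-on lid, diameter 88 mm (94 mm over the clips), 114 mm tall. Origin: centre of its underside.
- organiser: Bystander: flat orange silicone lid organiser 100 x 130 x 18 mm with a steel spring clip on its -x edge (up to 32 mm high, reaching 80 mm from the origin). Origin: centre of its underside.
There are look-alikes about, which are no part of the job. Leave any purple look-alike of the cup_b alone.

How it is judged:
By the outcome, as a careful person would: the job done as asked, in the order asked, and still so for the second after the job is handed in, with the robot touching nothing.
It also fails if it takes over 64 s, if anything falls off the work surface, if the arm or the gripper's body presses on something with over 40 N, if the wrist force passes 120 N, or if a joint passes its speed limit or range.

## Working session

There is one attempt and no reset: what is moved stays moved. The work goes in short steps, Python scripts to look and compute and a tool call to move; the robot and the scene stay as the last step left them, time stands still between calls to the robot, and variables do not carry over. Pictures are saved under pics/ and viewed, at most 10 in all, crops included, and the job is handed in when it is done.

Besides the shell and the picture viewer there is one more tool, called after "Emit:" as name(argument=value, ...) on one line, values as JSON. drive_tool: Moves the arm, as the interface text tells. Its arguments: {"type":"object","properties":{"offset":{"type":"array"},"turn":{"type":"array"},"hand":{"type":"array"},"newtons":{"type":"number"}},"required":["offset","turn","hand"]}

```bash
mkdir -p pics; python3 - <<'E'
from rig import observe,get_image,camera_info,env
import cv2,numpy as np
for n in("side","top"):
    cv2.imwrite(f"pics/{n}0.png",cv2.resize(get_image(n),(800,600),interpolation=cv2.INTER_CUBIC))
    c=camera_info(n);print(n,c["fx"],c["fy"],c["cx"],c["cy"]);print(np.round(c["world_to_cam"],4).tolist())
s=observe();print({k:np.round(v,3).tolist() for k,v in s.items()},env.hold_point_z)
E
```

```text
side 471.6018980683311 471.6018980683311 269.83286157421213 203.5659693847986
[[-0.9844, -0.1758, 0.0043, 0.5824], [-0.126, 0.6885, -0.7142, 0.0931], [0.1226, -0.7036, -0.6999, 1.1515], [0.0, 0.0, 0.0, 1.0]]
top 396.3535245066774 396.3535245066774 280.414291777536 221.84884324759804
[[-0.0252, -0.9997, 0.0031, 0.0762], [-0.9919, 0.0246, -0.1246, 0.5601], [0.1244, -0.0062, -0.9922, 0.8971], [0.0, 0.0, 0.0, 1.0]]
{'time_s': 0.1, 'q': [-84.756, 21.838, 74.379, -0.002, 83.859, -12.336], 'qvel': [0.052, -0.136, -0.067, -0.0, 0.021, 0.022], 'joint_efforts': [0.003, -44.922, -23.166, -0.0, 0.004, -0.0], 'position': [0.166, -0.524, 0.197], 'tool_rot': [[0.953, 0.302, -0.0], [0.302, -0.953, 0.001], [0.0, -0.001, -1.0]], 'ft_force': [0.693, -0.596, -0.504], 'wrist_torque': [-0.052, -0.06, -0.011], 'gripper_force': 0.0, 'grip_width': 0.085} 0.0187
```

View pics/side0.png

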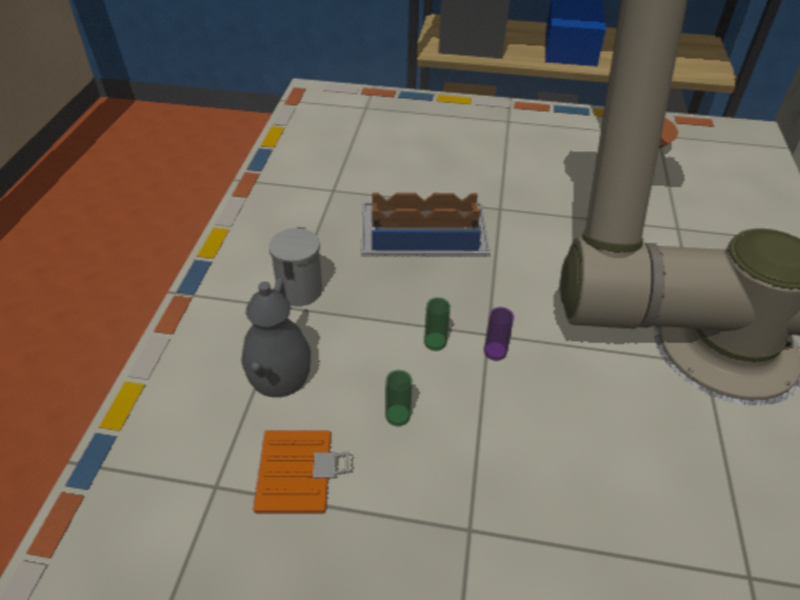

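View pics/top0.png

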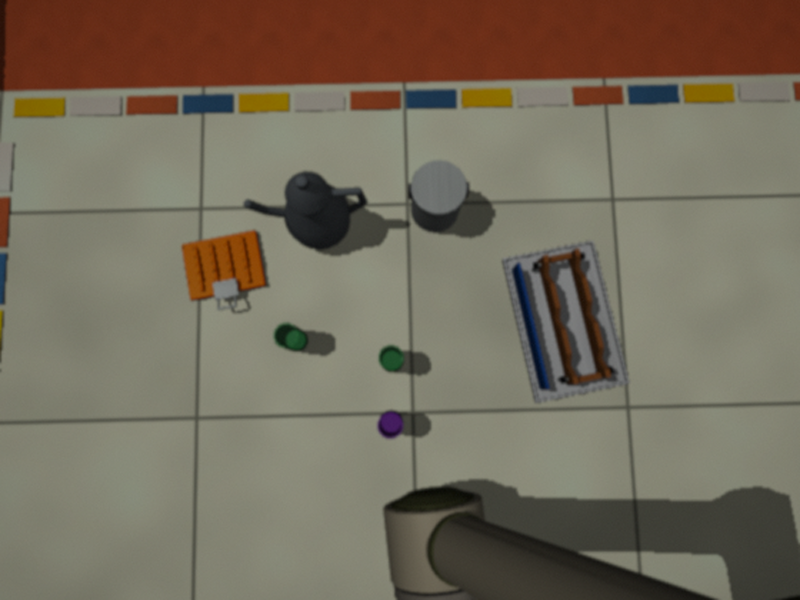

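Both views show the glasses at side (437,323) and (398,397), and at top (391,358) and (291,337). The purple look-alike is at top (391,424). The rack is at top (565,322), with its fence on the left side (towards +y). Next I'll crop the rack and fit the glasses.

```bash
cat > h.py <<'E'
import numpy as np,cv2
from rig import camera_info
C={n:camera_info(n) for n in("side","top")}
def proj(n,P):
    c=C[n];P=np.atleast_2d(P);M=np.array(c["world_to_cam"]);p=P@M[:3,:3].T+M[:3,3]
    return np.c_[c["fx"]*p[:,0]/p[:,2]+c["cx"],c["fy"]*p[:,1]/p[:,2]+c["cy"]]
E
python3 - <<'E'
from h import *
from rig import get_image
from scipy.optimize import least_squares
I={n:get_image(n) for n in C}
a=cv2.resize(I["side"][130:190,240:352],(800,428),interpolation=cv2.INTER_CUBIC)
cv2.imwrite("pics/rs.png",a)
b=cv2.resize(I["top"][160:290,340:450],(660,780)[:2],interpolation=cv2.INTER_CUBIC)
b=cv2.resize(I["top"][165:285,345:445],(500,600),interpolation=cv2.INTER_CUBIC)
cv2.imwrite("pics/rt.png",b)
m={}
for n in C:
    h=cv2.cvtColor(I[n],cv2.COLOR_BGR2HSV)
    k=cv2.inRange(h,(45,90,20),(85,255,255))
    N,L,S,_=cv2.connectedComponentsWithStats(k)
    print(n,[S[i].tolist() for i in range(1,N) if S[i][4]>60])
    m[n]=[(S[i],L==i) for i in range(1,N) if S[i][4]>60]
t=np.linspace(0,2*np.pi,40)
def hull(n,x,y,z0,H):
    P=np.vstack([np.c_[x+.02*np.cos(t),y+.02*np.sin(t),0*t+z] for z in(z0,z0+H)]);q=proj(n,P)
    return np.r_[q.min(0),q.max(0)]
def bb(s):return np.r_[s[0]-.5,s[1]-.5,s[0]+s[2]-.5,s[1]+s[3]-.5]
for i in range(2):
  for j in range(2):
    f=lambda v:np.r_[hull("side",*v)-bb(m["side"][i][0]),hull("top",*v)-bb(m["top"][j][0])]
    r=least_squares(f,[.5,.1,0,.09]);print(i,j,np.round(r.x,4),np.round(r.fun,1))
E
```

```text
side [[298, 231, 14, 13, 121], [271, 282, 15, 14, 166]]
top [[193, 227, 22, 18, 288], [266, 243, 16, 16, 213]]
0 0 [0.5023 0.2179 0.1628 0.    ] [-12.5  -2.6  -6.6  -0.7   1.5   8.8  -0.6  10.6]
0 1 [0.494  0.0802 0.006  0.002 ] [-2.3 -0.   0.2 -0.2 -0.3  0.7  0.4  1.4]
1 0 [0.5325 0.2466 0.0137 0.0023] [-2.9 -1.2  0.3  0.6  2.6  2.1 -2.5  0.9]
1 1 [ 0.532   0.0837 -0.2217  0.0082] [ 7.6  1.4  7.1  1.   0.9 -6.8 -1.6 -9.2]
```

View pics/rs.png

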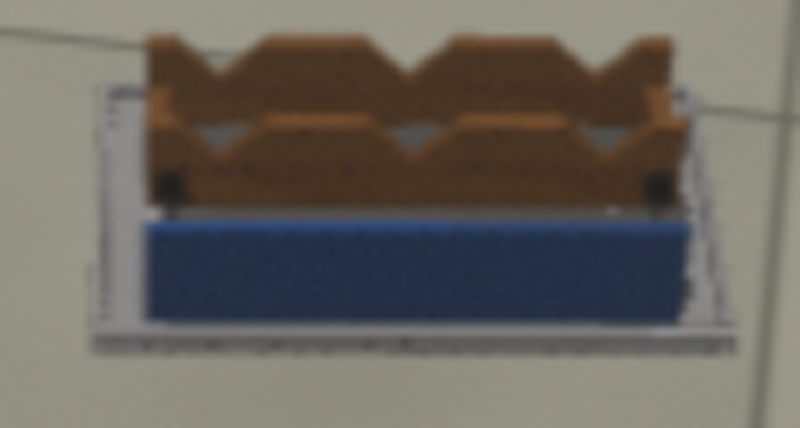

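View pics/rt.png

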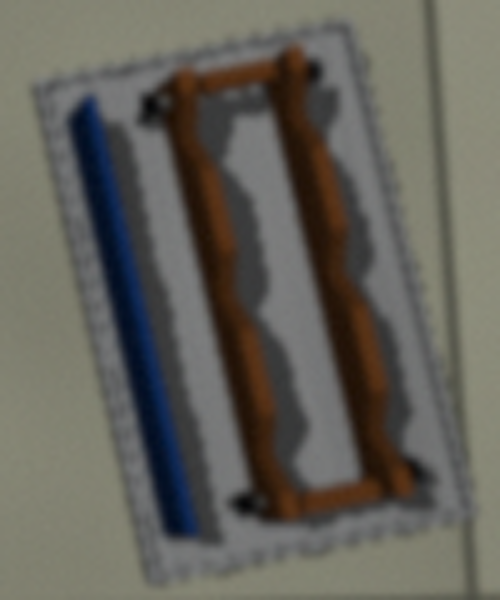

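The crops show the notches clearly, including near-rail notch bottoms at about (220/412/605,158) in the side crop, along with the tray corners and fence. The rack yaw looks like about +12°. Next I'll fit the rack pose and the rail height, and refit the glasses with a wider colour mask.

```bash
python3 - <<'E'
from h import *
from scipy.optimize import least_squares
from rig import get_image
S=[((147,236),(.105,.069,.054),0),((688,236),(-.105,.069,.054),0),((92,352),(.125,.08,0),0),((735,352),(-.125,.08,0),0)]+\
  [((u,v),(x,.030,0),1) for (u,v),x in zip([(220,158),(412,158),(605,157)],(.075,0,-.075))]+\
  [((u,v),(x,-.022,0),1) for (u,v),x in zip([(220,76),(407,76),(597,74)],(.075,0,-.075))]
T=[((33,88),(.125,.08,.012),0),((350,22),(.125,-.08,.012),0),((470,515),(-.125,-.08,.012),0),((152,583),(-.125,.08,.012),0),
   ((185,72),(.105,.026,.018),1),((292,50),(.105,-.026,.018),1),((285,515),(-.105,.026,.018),1),((402,490),(-.105,-.026,.018),1)]
def f(v):
    o=[]
    for n,L,s,off in(("side",S,800/112,(240,130)),("top",T,5,(345,165))):
        P=np.array([[*p[:2],p[2]+k*v[3]] for _,p,k in L]);c,q=np.cos(v[2]),np.sin(v[2])
        W=P@np.array([[c,-q,0],[q,c,0],[0,0,1]]).T+[v[0],v[1],0]
        px=(np.array([u for u,_,_ in L])+.5)/s-.5+off
        o.append((proj(n,W)-px).ravel())
    return np.concatenate(o)
r=least_squares(f,[.5,-.2,.2,.05],loss='soft_l1')
print("rack x,y,yaw,notch z",np.round(r.x,4),np.degrees(r.x[2]));print(np.round(f(r.x).reshape(-1,2),1).tolist())
I={n:get_image(n) for n in C};t=np.linspace(0,2*np.pi,40);m={}
for n in C:
    b=I[n].astype(int);k=((b[...,1]>1.25*b[...,2])&(b[...,1]>1.15*b[...,0])&(b[...,1]>15)).astype(np.uint8)
    N,L,St,_=cv2.connectedComponentsWithStats(k);m[n]=[s for s in St[1:] if 100<s[4]<2000];print(n,[s.tolist() for s in m[n]])
def hull(n,v,H):
    q=proj(n,np.vstack([np.c_[v[0]+.02*np.cos(t),v[1]+.02*np.sin(t),0*t+z] for z in(v[2],v[2]+H)]));return np.r_[q.min(0),q.max(0)]
bb=lambda s:np.r_[s[0]-.5,s[1]-.5,s[0]+s[2]-.5,s[1]+s[3]-.5]
for a in m["side"]:
  for c in m["top"]:
    g=lambda v:np.r_[hull("side",v,.09)-bb(a),hull("top",v,.09)-bb(c)]
    q=least_squares(g,[.5,.1,0]);
    if q.cost<60:print(a[:2],c[:2],np.round(q.x,4),np.round(q.fun,1))
E
```

```text
rack x,y,yaw,notch z [ 0.5524 -0.2131  0.1761  0.058 ] 10.089328104200101
[[-0.9, -1.0], [0.6, -0.7], [-0.2, 0.4], [-0.4, 0.7], [-0.1, -0.1], [0.1, 0.0], [0.1, 0.3], [-0.1, 0.1], [0.1, 0.2], [-0.2, 0.5], [-0.4, -1.4], [-0.2, -0.9], [1.1, 1.0], [-0.8, 1.0], [-0.7, -0.8], [0.1, -0.8], [1.2, 1.5], [0.5, 1.8]]
side [[298, 208, 17, 37, 502], [270, 259, 18, 39, 584]]
top [[192, 226, 23, 19, 327], [265, 242, 18, 18, 252]]
[298 208] [265 242] [ 0.4921  0.0791 -0.0011] [-1.5 -0.5  0.4  0.5 -0.  -0.1  0.2  1.2]
[270 259] [192 226] [ 0.5318  0.2408 -0.0021] [-1.2 -0.6 -0.   0.6 -0.6 -0.2  1.   1.5]
```

The fit is consistent. Glass A is at (0.492,0.079) and glass B at (0.532,0.241), both with their bottoms near z=0. The rack is at (0.552,-0.213) with yaw 10.1°, and its notch bottoms are about 58 mm up, within the allowed 34–64 mm.

For each glass I'll:
- Grasp it with the tool 70° from vertical, heading along rack -y.
- Rotate 90° about tool y.
- Lower it into the notches at 20° past vertical.

B goes to place 2 first, then A to place 0.

```bash
cat > plan.py <<'E'
# usage: plan.py x y z tilt rows [yaw]  -> rows in tool axes and units; tilt about tool y (0 = down)
import sys,json,numpy as np
from scipy.spatial.transform import Rotation as R,Slerp
from rig import observe
a=list(map(float,sys.argv[1:]));n=int(a[4]);yaw=a[5] if len(a)>5 else 10.09
s=observe();p=np.array(s["position"]);r0=R.from_matrix(s["tool_rot"])
base=R.from_matrix(np.array([[0,1,0],[1,0,0],[0,0,-1.]]))
r1=R.from_euler('z',yaw,degrees=True)*base*R.from_euler('y',a[3],degrees=True)
sl=Slerp([0,1],R.concatenate([r0,r1]));O=[];T=[]
for i in range(n):
    f=sl(i/n);O.append(np.round(f.inv().apply((np.array(a[:3])-p)/n)/.04,2).tolist());T.append(np.round((f.inv()*sl((i+1)/n)).as_rotvec(degrees=True)/6,2).tolist())
print("q",np.round(s["q"],0).tolist(),"pos",np.round(p,4),"F",np.round(s["ft_force"],1),"t",round(s["time_s"],1))
print(json.dumps(O));print(json.dumps(T));print("max",np.abs(O).max(),np.abs(T).max())
E
python3 plan.py .40 -.10 .30 0 20
```

```text
q [-85.0, 22.0, 74.0, 0.0, 84.0, -12.0] pos [ 0.1661 -0.5242  0.1973] F [-0.9  0.   0.3] t 0.3
[[0.44, -0.42, -0.13], [0.47, -0.38, -0.13], [0.49, -0.35, -0.13], [0.52, -0.31, -0.13], [0.54, -0.28, -0.13], [0.56, -0.24, -0.13], [0.57, -0.2, -0.13], [0.59, -0.15, -0.13], [0.6, -0.11, -0.13], [0.6, -0.07, -0.13], [0.61, -0.02, -0.13], [0.61, 0.02, -0.13], [0.6, 0.06, -0.13], [0.6, 0.11, -0.13], [0.59, 0.15, -0.13], [0.57, 0.19, -0.13], [0.56, 0.23, -0.13], [0.54, 0.27, -0.13], [0.52, 0.31, -0.13], [0.5, 0.35, -0.13]]
[[-0.0, -0.0, -0.69], [-0.0, -0.0, -0.69], [-0.0, -0.0, -0.69], [-0.0, -0.0, -0.69], [-0.0, -0.0, -0.69], [-0.0, -0.0, -0.69], [-0.0, -0.0, -0.69], [-0.0, -0.0, -0.69], [-0.0, -0.0, -0.69], [-0.0, -0.0, -0.69], [-0.0, -0.0, -0.69], [-0.0, -0.0, -0.69], [-0.0, -0.0, -0.69], [-0.0, -0.0, -0.69], [-0.0, -0.0, -0.69], [-0.0, -0.0, -0.69], [-0.0, -0.0, -0.69], [-0.0, -0.0, -0.69], [-0.0, -0.0, -0.69], [-0.0, -0.0, -0.69]]
max 0.61 0.69
```

Emit:
drive_tool(offset=[[0.44,-0.42,-0.13],[0.47,-0.38,-0.13],[0.49,-0.35,-0.13],[0.52,-0.31,-0.13],[0.54,-0.28,-0.13],[0.56,-0.24,-0.13],[0.57,-0.2,-0.13],[0.59,-0.15,-0.13],[0.6,-0.11,-0.13],[0.6,-0.07,-0.13]], turn=[[0,0,-0.69],[0,0,-0.69],[0,0,-0.69],[0,0,-0.69],[0,0,-0.69],[0,0,-0.69],[0,0,-0.69],[0,0,-0.69],[0,0,-0.69],[0,0,-0.69]], hand=[0.8,0.8,0.8,0.8,0.8,0.8,0.8,0.8,0.8,0.8], newtons=30)

```text
time_s: 1.55
position: [0.2833, -0.3105, 0.2497]
tool_rot: [[0.512, 0.859, 0.0], [0.859, -0.512, -0.0], [0.0, 0.0, -1.0]]
ft_force: [-0.5, -0.0, -0.3]
grip_width: 0.0685
gripper_force: 0.0
```

Emit:
drive_tool(offset=[[0.61,-0.02,-0.13],[0.61,0.02,-0.13],[0.6,0.06,-0.13],[0.6,0.11,-0.13],[0.59,0.15,-0.13],[0.57,0.19,-0.13],[0.56,0.23,-0.13],[0.54,0.27,-0.13],[0.52,0.31,-0.13],[0.5,0.35,-0.13]], turn=[[0,0,-0.69],[0,0,-0.69],[0,0,-0.69],[0,0,-0.69],[0,0,-0.69],[0,0,-0.69],[0,0,-0.69],[0,0,-0.69],[0,0,-0.69],[0,0,-0.69]], hand=[0.8,0.8,0.8,0.8,0.8,0.8,0.8,0.8,0.8,0.8])

```text
time_s: 2.8
position: [0.3997, -0.0977, 0.3017]
tool_rot: [[-0.184, 0.983, 0.0], [0.983, 0.184, -0.0], [-0.0, 0.0, -1.0]]
ft_force: [0.0, 0.2, -0.3]
grip_width: 0.0686
gripper_force: 0.0
```

```bash
python3 plan.py .48 .20 .28 -40 10
```

```text
q [-30.0, 4.0, 81.0, 0.0, 95.0, -41.0] pos [ 0.3997 -0.0977  0.3017] F [ 0.   0.2 -0.3] t 2.8
[[0.69, 0.33, 0.05], [0.7, 0.33, 0.01], [0.7, 0.33, -0.04], [0.69, 0.33, -0.09], [0.68, 0.33, -0.14], [0.67, 0.33, -0.19], [0.66, 0.33, -0.23], [0.64, 0.33, -0.28], [0.62, 0.33, -0.32], [0.6, 0.33, -0.37]]
[[0.0, -0.67, 0.01], [0.0, -0.67, 0.01], [0.0, -0.67, 0.01], [0.0, -0.67, 0.01], [0.0, -0.67, 0.01], [0.0, -0.67, 0.01], [0.0, -0.67, 0.01], [0.0, -0.67, 0.01], [0.0, -0.67, 0.01], [0.0, -0.67, 0.01]]
max 0.7 0.67
```

Emit:
drive_tool(offset=[[0.69,0.33,0.05],[0.7,0.33,0.01],[0.7,0.33,-0.04],[0.69,0.33,-0.09],[0.68,0.33,-0.14],[0.67,0.33,-0.19],[0.66,0.33,-0.23],[0.64,0.33,-0.28],[0.62,0.33,-0.32],[0.6,0.33,-0.37]], turn=[[0,-0.67,0.01],[0,-0.67,0.01],[0,-0.67,0.01],[0,-0.67,0.01],[0,-0.67,0.01],[0,-0.67,0.01],[0,-0.67,0.01],[0,-0.67,0.01],[0,-0.67,0.01],[0,-0.67,0.01]], hand=[0.8,0.8,0.8,0.8,0.8,0.8,0.8,0.8,0.8,0.8])

```text
time_s: 4.05
position: [0.4805, 0.1997, 0.2793]
tool_rot: [[-0.129, 0.985, 0.114], [0.751, 0.172, -0.637], [-0.647, 0.004, -0.762]]
ft_force: [0.8, -0.4, -0.3]
grip_width: 0.0686
gripper_force: 0.0
```

```bash
python3 plan.py .517 .325 .14 -70 10
```

```text
q [29.0, 25.0, 66.0, -39.0, 101.0, 16.0] pos [0.4805 0.1997 0.2793] F [ 0.8 -0.4 -0.3] t 4.0
[[0.45, 0.14, 0.08], [0.45, 0.14, 0.05], [0.45, 0.14, 0.03], [0.46, 0.14, 0.01], [0.45, 0.14, -0.02], [0.45, 0.14, -0.04], [0.45, 0.14, -0.06], [0.45, 0.14, -0.09], [0.44, 0.14, -0.11], [0.43, 0.14, -0.13]]
[[-0.0, -0.49, -0.0], [-0.0, -0.49, -0.0], [-0.0, -0.49, -0.0], [-0.0, -0.49, -0.0], [-0.0, -0.49, -0.0], [-0.0, -0.49, -0.0], [-0.0, -0.49, -0.0], [-0.0, -0.49, -0.0], [-0.0, -0.49, -0.0], [-0.0, -0.49, -0.0]]
max 0.46 0.49
```

```bash
cat > ik.py <<'E'
import numpy as np,sys
from scipy.optimize import least_squares
from scipy.spatial.transform import Rotation as R
from rig import observe
try: D=[(np.array(a),np.array(b)) for a,b in np.load("s.npy",allow_pickle=True)]
except Exception: D=[(np.array([-84.756,21.838,74.379,0,83.859,-12.336]),np.array([.1661,-.5242,.1973]))]
s=observe();D.append((np.array(s["q"]),np.array(s["position"])))
np.save("s.npy",np.array([(list(a),list(b)) for a,b in D],dtype=object),allow_pickle=True)
E_=lambda s,a:R.from_euler(s,a,degrees=True)
def fk(q,v):
    h,d,a1,L2,L3,a3,L6=v
    r=E_('z',q[0]);p=r.apply([a1,d,h]);r=r*E_('y',q[1]);p=p+r.apply([0,0,L2]);r=r*E_('y',q[2]);p=p+r.apply([a3,0,L3])
    r=r*E_('z',q[3])*E_('y',q[4])*E_('z',q[5]);return p+r.apply([0,0,L6]),r
f=least_squares(lambda v:np.concatenate([fk(a,v)[0]-b for a,b in D]+[.01*(v-[.3,.11,0,.4,.4,0,.2])]),[.3,.11,0,.4,.4,0,.2])
v=f.x
if __name__=="__main__":
    print(np.round(v,3),"res mm",np.round(1e3*max(np.abs(fk(a,v)[0]-b).max() for a,b in D),1))
    C=fk(s["q"],v)[1].inv()*R.from_matrix(s["tool_rot"]);print("C",np.round(C.as_matrix(),2).tolist())
    base=R.from_matrix(np.array([[0,1,0],[1,0,0],[0,0,-1.]]))
    lo=[-178,-50,13,-81,10,-165];hi=[178,133,142,261,163,165]
    for t in sys.argv[1:]:
        x,y,z,tilt,yaw=map(float,t.split(","))
        rt=E_('z',yaw)*base*E_('y',tilt)
        def g(q):
            p,r=fk(q,v);return np.r_[(p-[x,y,z])*10,((r*C).inv()*rt).as_rotvec()]
        o=min((least_squares(g,np.clip(q0,np.array(lo)+1,np.array(hi)-1),bounds=(lo,hi)) for q0 in(s["q"],[40,30,80,-60,90,20])),key=lambda o:o.cost)
        print(t,np.round(o.x),"err",round(o.cost,5))
E
python3 ik.py .5186,.316,.078,-70,10.09 .535,.2235,.0436,-70,10.09 .535,.2235,.0436,-60,10.09 .535,.2235,.0436,-60,-15 .495,.062,.0436,-70,10.09 .626,-.195,.1,20,10.09
```

```text
[0.239 0.117 0.05  0.468 0.331 0.15  0.291] res mm 0.2
C [[0.0, -1.0, 0.0], [1.0, 0.0, 0.0], [-0.0, 0.0, 1.0]]
.5186,.316,.078,-70,10.09 [ 42.  66.  43. -59. 111.  31.] err 0.0
.535,.2235,.0436,-70,10.09 [ 36.  65.  56. -60. 100.  38.] err 0.0
.535,.2235,.0436,-60,10.09 [ 34.  59.  60. -53.  94.  36.] err 0.0
.535,.2235,.0436,-60,-15 [ 29.  66.  41. -44. 115.  40.] err 0.0
.495,.062,.0436,-70,10.09 [ 24.  57.  83. -66.  84.  51.] err 0.0
.626,-.195,.1,20,10.09 [-34.  46.  51.  14.  97. -44.] err 0.0
```

Emit:
drive_tool(offset=[[0.45,0.14,0.08],[0.45,0.14,0.05],[0.45,0.14,0.03],[0.46,0.14,0.01],[0.45,0.14,-0.02],[0.45,0.14,-0.04],[0.45,0.14,-0.06],[0.45,0.14,-0.09],[0.44,0.14,-0.11],[0.43,0.14,-0.13]], turn=[[0,-0.49,0],[0,-0.49,0],[0,-0.49,0],[0,-0.49,0],[0,-0.49,0],[0,-0.49,0],[0,-0.49,0],[0,-0.49,0],[0,-0.49,0],[0,-0.49,0]], hand=[0.8,0.8,0.8,0.8,0.8,0.8,0.8,0.8,0.8,0.8])

```text
time_s: 5.3
position: [0.5161, 0.3241, 0.1401]
tool_rot: [[-0.057, 0.985, 0.162], [0.342, 0.172, -0.924], [-0.938, 0.003, -0.347]]
ft_force: [0.2, 0.4, 0.4]
grip_width: 0.0685
gripper_force: 0.0
```

```bash
python3 plan.py .5186 .316 .078 -70 10
```

```text
q [43.0, 55.0, 51.0, -59.0, 113.0, 29.0] pos [0.5161 0.3241 0.1401] F [0.2 0.4 0.4] t 5.3
[[0.14, 0.0, 0.07], [0.14, 0.0, 0.07], [0.14, 0.0, 0.07], [0.14, 0.0, 0.07], [0.14, 0.0, 0.07], [0.14, 0.0, 0.07], [0.14, 0.0, 0.07], [0.14, 0.0, 0.07], [0.14, 0.0, 0.07], [0.14, 0.0, 0.07]]
[[-0.0, -0.01, -0.0], [-0.0, -0.01, -0.0], [-0.0, -0.01, -0.0], [-0.0, -0.01, -0.0], [-0.0, -0.01, -0.0], [-0.0, -0.01, -0.0], [-0.0, -0.01, -0.0], [-0.0, -0.01, -0.0], [-0.0, -0.01, -0.0], [-0.0, -0.01, -0.0]]
max 0.14 0.01
```

Emit:
drive_tool(offset=[[0.28,0,0.14],[0.28,0,0.14],[0.28,0,0.14],[0.28,0,0.14],[0.28,0,0.14],[0,0,0.25],[0,0,0.25],[0,0,0.25],[0,0,0],[0,0,0]], turn=[[0,0,0],[0,0,0],[0,0,0],[0,0,0],[0,0,0],[0,0,0],[0,0,0],[0,0,0],[0,0,0],[0,0,0]], hand=[0.8,0.8,0.8,0.8,0.8,0.8,0.8,0.8,0.8,0.8])

```text
time_s: 6.55
position: [0.5226, 0.2891, 0.0682]
tool_rot: [[-0.056, 0.985, 0.161], [0.344, 0.171, -0.923], [-0.937, 0.004, -0.349]]
ft_force: [0.5, 0.8, 0.7]
grip_width: 0.0679
gripper_force: 0.0
```

```bash
python3 plan.py .535 .2235 .0436 -70 10; python3 - <<'E'
from h import *
from rig import get_image
a,b=get_image("side")[200:330,220:360],get_image("top")[170:290,150:290]
cv2.imwrite("pics/p1.png",np.hstack([cv2.resize(i,(400,370),interpolation=cv2.INTER_CUBIC) for i in(a,b)]))
E
```

```text
q [40.0, 58.0, 58.0, -57.0, 106.0, 37.0] pos [0.5226 0.2891 0.0682] F [0.5 0.8 0.7] t 6.5
[[-0.0, 0.0, 0.18], [-0.0, 0.0, 0.18], [-0.0, 0.0, 0.18], [-0.0, 0.0, 0.18], [0.0, 0.0, 0.18], [0.0, 0.0, 0.18], [0.0, 0.0, 0.18], [0.0, 0.0, 0.18], [0.0, 0.0, 0.18], [0.0, 0.0, 0.18]]
[[-0.0, -0.01, -0.01], [-0.0, -0.01, -0.01], [-0.0, -0.01, -0.01], [-0.0, -0.01, -0.01], [-0.0, -0.01, -0.01], [-0.0, -0.01, -0.01], [-0.0, -0.01, -0.01], [-0.0, -0.01, -0.01], [-0.0, -0.01, -0.01], [-0.0, -0.01, -0.01]]
max 0.18 0.01
```

View pics/p1.png

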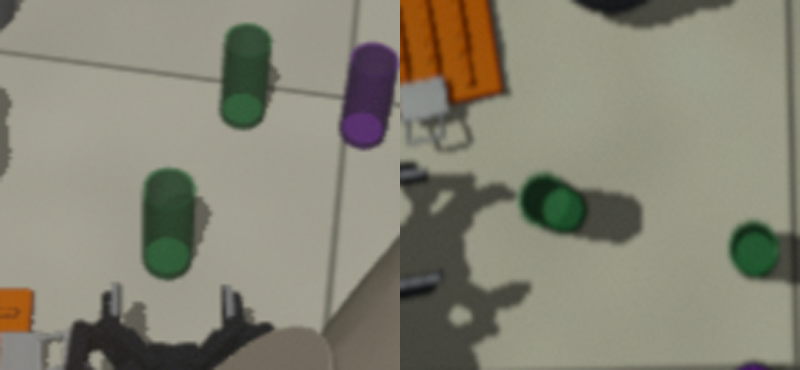

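The picture shows the fingers at (115,300) and (230,300) straddling the line to glass B at (168,260) evenly, so I'll advance and grip.

Emit:
drive_tool(offset=[[0,0,0.26],[0,0,0.26],[0,0,0.26],[0,0,0.26],[0,0,0.26],[0,0,0.26],[0,0,0.2],[0,0,0],[0,0,0],[0,0,0]], turn=[[0,0,0],[0,0,0],[0,0,0],[0,0,0],[0,0,0],[0,0,0],[0,0,0],[0,0,0],[0,0,0],[0,0,0]], hand=[0.8,0.8,0.8,0.8,0.8,0.8,0.8,0.8,0.8,0.8])

```text
time_s: 7.9
position: [0.5339, 0.2244, 0.0435]
tool_rot: [[-0.056, 0.985, 0.162], [0.344, 0.171, -0.923], [-0.937, 0.004, -0.349]]
ft_force: [-0.3, -0.7, 0.7]
grip_width: 0.0685
gripper_force: 0.0
```

Emit:
drive_tool(offset=[[0,0,0],[0,0,0],[0,0,0],[0,0,0],[0,0,0],[0,0,0],[0,0,0],[0,0,0],[0,0,0],[0,0,0]], turn=[[0,0,0],[0,0,0],[0,0,0],[0,0,0],[0,0,0],[0,0,0],[0,0,0],[0,0,0],[0,0,0],[0,0,0]], hand=[0.7,0.65,0.6,0.55,0.5,0.45,0.4,0.35,0.35,0.35], newtons=25)

```text
time_s: 9.15
position: [0.5339, 0.224, 0.0434]
tool_rot: [[-0.056, 0.985, 0.161], [0.344, 0.171, -0.923], [-0.937, 0.004, -0.349]]
ft_force: [-0.2, 1.0, 0.2]
grip_width: 0.0299
gripper_force: 0.2
```

```bash
python3 - <<'E'
from h import *
from rig import get_image
a,b=get_image("side")[200:330,220:360],get_image("top")[170:290,150:290]
cv2.imwrite("pics/p2.png",np.hstack([cv2.resize(i,(400,370),interpolation=cv2.INTER_CUBIC) for i in(a,b)]))
E
```

```text
(no output)
```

View pics/p2.png

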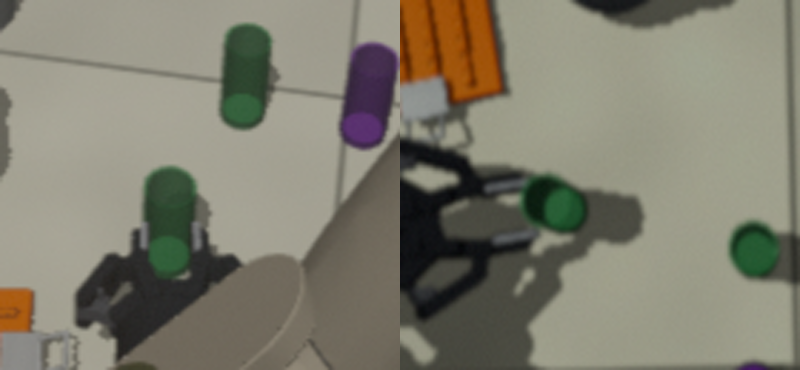

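```bash
python3 - <<'E'
from h import *
from rig import observe,camera_info
s=observe();p=np.array(s["position"]);z=np.array(s["tool_rot"])[:,2];y=np.array(s["tool_rot"])[:,1]
for nm,P in dict(tcp=p,padL=p+.015*y,padR=p-.015*y,grasp=p-.0187*z,cupbot=[.5318,.2408,0],cuptop=[.5318,.2408,.09]).items():
    a=proj("side",P)[0];b=proj("top",P)[0]
    print(nm,"side crop",np.round((a-[220,200])*[400/140,370/130]),"top crop",np.round((b-[150,170])*[400/140,370/120]+[400,0]))
print(s["grip_width"],s["gripper_force"])
E
```

```text
tcp side crop [166. 205.] top crop [574. 201.]
padL side crop [146. 204.] top crop [571. 181.]
padR side crop [185. 205.] top crop [577. 220.]
grasp side crop [166. 218.] top crop [551. 204.]
cupbot side crop [164. 256.] top crop [563. 209.]
cuptop side crop [166. 184.] top crop [542. 198.]
0.029589033934082135 0.23685866661253385
```

```bash
python3 - <<'E'
from h import *
from rig import observe,get_image
for nm,p,w in (("first",[.5226,.2891,.0682],.034),("now",[.5339,.224,.0434],.015)):
    p=np.array(p);y=np.array([.985,.171,.004]);z=np.array([.161,-.923,-.349])
    for back in(0,.01,.02,.03):
        P=np.array([p-back*z+s*(w+.004)*y for s in(1,-1)])
        print(nm,back,"side",np.round((proj("side",P)-[220,200])*[400/140,370/130]).tolist(),"top",np.round((proj("top",P)-[150,170])*[400/140,370/120]+[400,0]).tolist())
s=observe();print(s["joint_efforts"],s["wrist_torque"],s["grip_width"],s["gripper_force"])
a,b=get_image("side")[255:315,250:330],get_image("top")[215:265,160:230]
cv2.imwrite("pics/p3.png",np.hstack([cv2.resize(a,(400,300),interpolation=cv2.INTER_CUBIC),cv2.resize(b,(400,300),interpolation=cv2.INTER_CUBIC)]))
E
```

```text
first 0 side [[114.0, 257.0], [220.0, 258.0]] top [[478.0, 164.0], [494.0, 266.0]]
first 0.01 side [[113.0, 265.0], [221.0, 266.0]] top [[465.0, 166.0], [481.0, 269.0]]
first 0.02 side [[113.0, 273.0], [221.0, 274.0]] top [[452.0, 168.0], [468.0, 271.0]]
first 0.03 side [[113.0, 282.0], [222.0, 282.0]] top [[439.0, 170.0], [455.0, 273.0]]
now 0 side [[141.0, 204.0], [190.0, 205.0]] top [[570.0, 176.0], [578.0, 225.0]]
now 0.01 side [[141.0, 211.0], [191.0, 212.0]] top [[558.0, 178.0], [566.0, 227.0]]
now 0.02 side [[141.0, 219.0], [191.0, 219.0]] top [[546.0, 180.0], [554.0, 230.0]]
now 0.03 side [[141.0, 226.0], [192.0, 226.0]] top [[533.0, 182.0], [542.0, 232.0]]
[-5.01176901e-02 -6.35722303e+01 -1.47778666e+01 -1.97518498e+00
  1.80939730e+00  2.14671869e-03] [0.40385874 0.12611372 0.05238169] 0.029589033934082135 0.23685866661253385
```

View pics/p3.png

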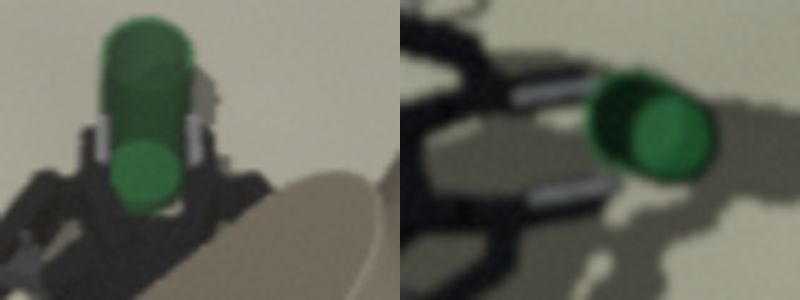

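```bash
cat >> h.py <<'E'
def tri(a,b):
    M=[np.array([[C[n]["fx"],0,C[n]["cx"]],[0,C[n]["fy"],C[n]["cy"]],[0,0,1]])@np.array(C[n]["world_to_cam"])[:3] for n in("side","top")]
    X=cv2.triangulatePoints(M[0],M[1],np.array(a,float).reshape(2,1),np.array(b,float).reshape(2,1));X=(X[:3]/X[3]).ravel()
    return X,max(np.abs(proj("side",X)[0]-a).max(),np.abs(proj("top",X)[0]-b).max())
E
python3 - <<'E'
from h import *
f=lambda u,v:(u*140/400+220,v*130/370+200); g=lambda u,v:((u-400)*140/400+150,v*120/370+170)
for nm,a,b in(("first L",f(115,285),g(427,175)),("first R",f(230,288),g(440,280)),("now L",(270.4,278.4),(193.3,229.2)),("now R",(288.4,278.4),(197.6,245.3))):
    X,e=tri(a,b);print(nm,np.round(X,4),"px err",round(e,2))
E
```

```text
first L [0.5517 0.3307 0.0862] px err 0.28
first R [0.4746 0.3195 0.0869] px err 0.44
now L [0.545  0.2602 0.0654] px err 0.46
now R [0.5083 0.2511 0.0622] px err 0.56
```

Triangulating the fingertips puts them about 38 mm behind the reported TCP along the tool axis, roughly 33 mm more than the pad swing explains. In p3 the tips end just short of the glass's axis, so the fingers closed in front of it and touched nothing. I'll reopen, advance 37 mm and grip.

Emit:
drive_tool(offset=[[0,0,0],[0,0,0],[0,0,0],[0,0,0],[0,0,0.15],[0,0,0.2],[0,0,0.2],[0,0,0.2],[0,0,0.17],[0,0,0]], turn=[[0,0,0],[0,0,0],[0,0,0],[0,0,0],[0,0,0],[0,0,0],[0,0,0],[0,0,0],[0,0,0],[0,0,0]], hand=[0.8,0.8,0.8,0.8,0.8,0.8,0.8,0.8,0.8,0.8])

```text
time_s: 10.6
position: [0.5398, 0.1895, 0.0304]
tool_rot: [[-0.056, 0.985, 0.16], [0.344, 0.17, -0.924], [-0.937, 0.003, -0.348]]
ft_force: [0.8, -0.1, 1.1]
grip_width: 0.0682
gripper_force: 0.0
```

Emit:
drive_tool(offset=[[0,0,0],[0,0,0],[0,0,0],[0,0,0],[0,0,0],[0,0,0],[0,0,0],[0,0,0],[0,0,0],[0,0,0]], turn=[[0,0,0],[0,0,0],[0,0,0],[0,0,0],[0,0,0],[0,0,0],[0,0,0],[0,0,0],[0,0,0],[0,0,0]], hand=[0.7,0.65,0.6,0.55,0.5,0.45,0.4,0.38,0.38,0.38], newtons=25)

```text
time_s: 11.85
position: [0.5398, 0.1901, 0.0307]
tool_rot: [[-0.056, 0.985, 0.161], [0.344, 0.171, -0.923], [-0.937, 0.004, -0.349]]
ft_force: [0.0, 0.6, 0.9]
grip_width: 0.0392
gripper_force: 25.0
```

Emit:
drive_tool(offset=[[-0.12,0,-0.04],[-0.23,0,-0.09],[-0.23,0,-0.09],[-0.23,0,-0.09],[-0.23,0,-0.09],[-0.23,0,-0.09],[-0.23,0,-0.09],[-0.23,0,-0.09],[-0.23,0,-0.09],[-0.23,0,-0.09]], turn=[[0,0,0],[0,0,0],[0,0,0],[0,0,0],[0,0,0],[0,0,0],[0,0,0],[0,0,0],[0,0,0],[0,0,0]], hand=[0.35,0.35,0.35,0.35,0.35,0.35,0.35,0.35,0.35,0.35], newtons=35)

```text
time_s: 13.1
position: [0.5392, 0.1913, 0.1252]
tool_rot: [[-0.056, 0.985, 0.161], [0.344, 0.171, -0.923], [-0.937, 0.003, -0.349]]
ft_force: [0.2, 0.7, -1.1]
grip_width: 0.0391
gripper_force: 35.1
```

```bash
cat > cup.py <<'E'
# fit held cup (fixed size) in tool frame: centre position and direction
from h import *
from rig import observe,get_image
from scipy.optimize import least_squares
import sys
t=np.linspace(0,2*np.pi,40)
def masks():
    m={}
    for n in C:
        b=get_image(n).astype(int);k=((b[...,1]>1.25*b[...,2])&(b[...,1]>1.15*b[...,0])&(b[...,1]>15)).astype(np.uint8)
        N,L,St,_=cv2.connectedComponentsWithStats(k);m[n]=[s for s in St[1:] if 60<s[4]<3000]
    return m
bb=lambda s:np.r_[s[0]-.5,s[1]-.5,s[0]+s[2]-.5,s[1]+s[3]-.5]
def box(n,c,d):
    d=d/np.linalg.norm(d);u=np.cross(d,[.3,.5,.8]);u/=np.linalg.norm(u);w=np.cross(d,u)
    q=proj(n,np.vstack([c+k*d+.02*(np.outer(np.cos(t),u)+np.outer(np.sin(t),w)) for k in(-.045,.045)]));return np.r_[q.min(0),q.max(0)]
m=masks();s=observe();p=np.array(s["position"]);Rt=np.array(s["tool_rot"])
d=Rt@np.array([-np.sin(np.radians(70)),0,-np.cos(np.radians(70))])
print({n:[x.tolist() for x in m[n]] for n in m},"dir",np.round(d,3))
for a in m["side"]:
  for c in m["top"]:
    g=lambda v:np.r_[box("side",v,d)-bb(a),box("top",v,d)-bb(c)]
    q=least_squares(g,p-.055*Rt[:,2])
    if q.cost<100:print("centre",np.round(q.x,4),"in tool",np.round(Rt.T@(q.x-p),4),np.round(q.fun,1))
E
python3 cup.py; python3 ik.py .58,0,.24,0,10.09 .62,-.2,.06,20,10.09; python3 plan.py .56 .05 .22 -10 10
```

```text
{'side': [[298, 208, 17, 37, 510], [271, 229, 20, 30, 510]], 'top': [[181, 221, 27, 21, 448], [265, 242, 18, 18, 250]]} dir [-0.004 -0.008  1.   ]
centre [0.4921 0.0795 0.0443] in tool [ 0.0403 -0.0662  0.1241] [-1.6 -0.6  0.5  0.5 -0.  -0.1  0.2  1.2]
centre [0.5301 0.2375 0.1518] in tool [-0.008  -0.0012 -0.053 ] [-1.1 -7.  -0.   7.8 -0.2 -0.8  1.3  1.9]
[ 0.13   0.117 -0.     0.534  0.352  0.1    0.291] res mm 0.3
C [[0.0, -1.0, -0.0], [1.0, 0.0, 0.0], [0.0, -0.0, 1.0]]
.58,0,.24,0,10.09 [-12.  24.  65.   0.  92. -22.] err 0.0
.62,-.2,.06,20,10.09 [-35.  44.  59.  14.  91. -46.] err 0.0
q [33.0, 49.0, 70.0, -61.0, 99.0, 35.0] pos [0.5395 0.1915 0.1257] F [-0.5  0.4 -1.7] t 13.2
[[-0.35, -0.01, 0.25], [-0.37, -0.01, 0.22], [-0.39, -0.01, 0.18], [-0.41, -0.01, 0.13], [-0.42, -0.01, 0.09], [-0.43, -0.01, 0.05], [-0.43, -0.01, 0.0], [-0.43, -0.01, -0.04], [-0.42, -0.01, -0.09], [-0.41, -0.01, -0.13]]
[[0.0, 0.99, -0.01], [0.0, 0.99, -0.01], [0.0, 0.99, -0.01], [0.0, 0.99, -0.01], [0.0, 0.99, -0.01], [0.0, 0.99, -0.01], [0.0, 0.99, -0.01], [0.0, 0.99, -0.01], [0.0, 0.99, -0.01], [0.0, 0.99, -0.01]]
max 0.43 0.99
```

Glass B is held: width 39 mm, 35 N, force reading about −1.5 N. I'll rotate it while moving over to the rack.

Emit:
drive_tool(offset=[[-0.35,0,0.25],[-0.37,0,0.22],[-0.39,0,0.18],[-0.41,0,0.13],[-0.42,0,0.09],[-0.43,0,0.05],[-0.43,0,0],[-0.43,0,-0.04],[-0.42,0,-0.09],[-0.41,0,-0.13]], turn=[[0,0.6,0],[0,0.9,0],[0,0.99,0],[0,0.99,0],[0,0.99,0],[0,0.99,0],[0,0.99,0],[0,0.99,0],[0,0.99,0],[0,0.99,0]], hand=[0.35,0.35,0.35,0.35,0.35,0.35,0.35,0.35,0.35,0.35])

```text
time_s: 14.45
position: [0.5624, 0.0539, 0.2265]
tool_rot: [[-0.166, 0.985, 0.041], [0.961, 0.171, -0.219], [-0.223, 0.003, -0.975]]
ft_force: [0.9, 0.2, -1.2]
grip_width: 0.039
gripper_force: 35.2
```

```bash
cat > tgt.py <<'E'
# TCP target so that cup centre (tool coords given) is over place k, axis height z, tilt 20.4
import sys,numpy as np
from scipy.spatial.transform import Rotation as R
x,z=map(float,sys.argv[1:3]);c=np.array(list(map(float,sys.argv[3:6])) if len(sys.argv)>3 else [.0045,.0008,-.0531])
tilt=20.4;w=np.radians(10.09)
r=R.from_euler('z',10.09,degrees=True)*R.from_matrix(np.array([[0,1,0],[1,0,0],[0,0,-1.]]))*R.from_euler('y',tilt,degrees=True)
P=np.array([.5524+x*np.cos(w),-.2131+x*np.sin(w),z]);print("tcp",np.round(P-r.apply(c),4),"centre",np.round(P,4))
E
python3 tgt.py .075 .14; python3 tgt.py .075 .086; python3 plan.py .626 -.15 .15 20.4 10
```

```text
tcp [ 0.6229 -0.186   0.0887] centre [ 0.6262 -0.2     0.14  ]
tcp [ 0.6229 -0.186   0.0347] centre [ 0.6262 -0.2     0.086 ]
q [0.0, 22.0, 70.0, -13.0, 85.0, -9.0] pos [0.5624 0.0539 0.2265] F [ 0.9  0.2 -1.2] t 14.4
[[-0.47, 0.07, 0.3], [-0.49, 0.07, 0.28], [-0.51, 0.07, 0.25], [-0.52, 0.07, 0.22], [-0.53, 0.07, 0.19], [-0.54, 0.07, 0.16], [-0.55, 0.07, 0.12], [-0.56, 0.07, 0.09], [-0.56, 0.07, 0.06], [-0.56, 0.07, 0.03]]
[[0.0, 0.55, -0.0], [0.0, 0.55, -0.0], [0.0, 0.55, -0.0], [0.0, 0.55, -0.0], [0.0, 0.55, -0.0], [0.0, 0.55, -0.0], [0.0, 0.55, -0.0], [0.0, 0.55, -0.0], [0.0, 0.55, -0.0], [0.0, 0.55, -0.0]]
max 0.56 0.55
```

```bash
python3 plan.py .623 -.186 .105 20.4 10|tail -3|head -1
```

```text
[[-0.53, 0.05, 0.43], [-0.56, 0.05, 0.4], [-0.58, 0.05, 0.37], [-0.6, 0.05, 0.33], [-0.62, 0.05, 0.3], [-0.64, 0.05, 0.26], [-0.65, 0.04, 0.23], [-0.66, 0.04, 0.19], [-0.67, 0.04, 0.15], [-0.68, 0.04, 0.11]]
```

Emit:
drive_tool(offset=[[-0.53,0.05,0.43],[-0.56,0.05,0.4],[-0.58,0.05,0.37],[-0.6,0.05,0.33],[-0.62,0.05,0.3],[-0.64,0.05,0.26],[-0.65,0.04,0.23],[-0.66,0.04,0.19],[-0.67,0.04,0.15],[-0.68,0.04,0.11]], turn=[[0,0.55,0],[0,0.55,0],[0,0.55,0],[0,0.55,0],[0,0.55,0],[0,0.55,0],[0,0.55,0],[0,0.55,0],[0,0.55,0],[0,0.55,0]], hand=[0.35,0.35,0.35,0.35,0.35,0.35,0.35,0.35,0.35,0.35])

```text
time_s: 15.7
position: [0.6232, -0.1871, 0.1054]
tool_rot: [[-0.161, 0.985, -0.056], [0.926, 0.171, 0.338], [0.343, 0.003, -0.939]]
ft_force: [0.5, -0.4, -0.6]
grip_width: 0.0387
gripper_force: 35.3
```

```bash
python3 cup.py; python3 plan.py .623 -.186 .085 20.4 10; python3 - <<'E'
from rig import get_image
import cv2,numpy as np
a,b=get_image("side")[90:190,220:360],get_image("top")[160:290,320:460]
cv2.imwrite("pics/p4.png",np.hstack([cv2.resize(i,(400,i.shape[0]*400//140),interpolation=cv2.INTER_CUBIC)[:285] for i in(a,b)]))
E
```

```text
{'side': [[264, 101, 16, 30, 390], [298, 208, 17, 37, 497]], 'top': [[386, 170, 41, 25, 722], [265, 242, 18, 18, 252]]} dir [ 0.167 -0.986 -0.002]
centre [ 0.6233 -0.1986  0.1563] in tool [ 0.0095 -0.0008 -0.0532] [ 0.2 -0.2 -0.4  1.5 -4.2 -1.1  4.7  1.1]
q [-34.0, 42.0, 56.0, 14.0, 96.0, -44.0] pos [ 0.6225 -0.1892  0.1031] F [-0.5 -0.3 -0.9] t 15.8
[[-0.01, 0.0, 0.05], [-0.01, 0.0, 0.05], [-0.01, 0.0, 0.05], [-0.01, 0.0, 0.05], [-0.01, 0.0, 0.05], [-0.01, 0.0, 0.05], [-0.01, 0.0, 0.05], [-0.01, 0.0, 0.05], [-0.01, 0.0, 0.05], [-0.01, 0.0, 0.05]]
[[0.0, 0.01, -0.01], [0.0, 0.01, -0.01], [0.0, 0.01, -0.01], [0.0, 0.01, -0.01], [0.0, 0.01, -0.01], [0.0, 0.01, -0.01], [0.0, 0.01, -0.01], [0.0, 0.01, -0.01], [0.0, 0.01, -0.01], [0.0, 0.01, -0.01]]
max 0.05 0.01
```

View pics/p4.png

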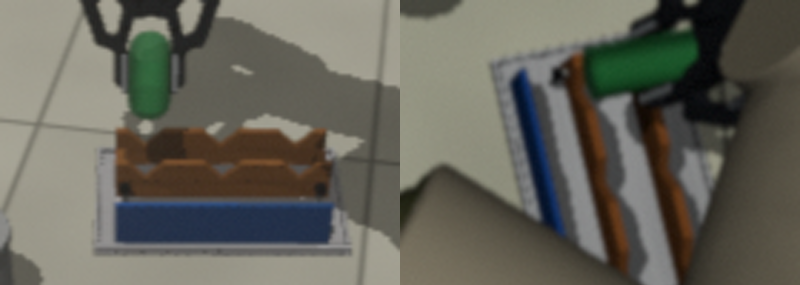

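Picture p4 shows glass B level above place 2 (left end of the rails), bottom towards the blue fence. Its mouth end is partly hidden by the fingers in the top view, so I'll refit without that edge.

```bash
cat > cup2.py <<'E'
# refit of held lying cup; residual weights skip the top-view right edge; direction pitch free too
import io,contextlib
with contextlib.redirect_stdout(io.StringIO()): from cup import *
w=np.radians(10.09);X=np.array([np.cos(w),np.sin(w),0]);Y=np.array([-np.sin(w),np.cos(w),0])
a=min(m["side"],key=lambda s:s[1]);c=max(m["top"],key=lambda s:s[0])
for pitch in(-4,0,4):
    dd=-Y*np.cos(np.radians(pitch))+np.array([0,0,np.sin(np.radians(pitch))])
    g=lambda v:np.r_[box("side",v,dd)-bb(a),(box("top",v,dd)-bb(c))[[0,1,3]]]
    q=least_squares(g,p-.055*Rt[:,2]);r=q.x-[.5524,-.2131,0]
    print("pitch",pitch,"centre",np.round(q.x,4),"rack xy",np.round([r@X,r@Y],4),"tool",np.round(Rt.T@(q.x-p),4),np.round(q.fun,1))
print("tool-model rack xy",[round((p+Rt@[.0045,.0008,-.0531]-[.5524,-.2131,0])@k,4) for k in(X,Y)], "z",round((p+Rt@[.0045,.0008,-.0531])[2],4),"F",np.round(s["ft_force"],1),"tcp",np.round(p,4))
E
python3 cup2.py
```

```text
pitch -4 centre [ 0.6242 -0.2043  0.1533] rack xy [ 0.0722 -0.0039] tool [-0.0018 -0.0023 -0.0502] [-0.6  0.3 -0.3 -0.5  0.  -0.   0.7]
pitch 0 centre [ 0.6242 -0.2044  0.153 ] rack xy [ 0.0722 -0.004 ] tool [-0.002  -0.0023 -0.05  ] [-0.6 -0.4 -0.3  0.2  0.1 -0.4  1.1]
pitch 4 centre [ 0.6242 -0.2044  0.1528] rack xy [ 0.0722 -0.004 ] tool [-0.0021 -0.0023 -0.0498] [-0.6 -1.  -0.3  0.9  0.2 -0.7  1.3]
tool-model rack xy [np.float64(0.0753), np.float64(0.001)] z 0.1581 F [-0.6  0.2 -0. ] tcp [ 0.6234 -0.1854  0.1067]
```

Emit:
drive_tool(offset=[[-0.045,0.006,0.15],[-0.045,0.006,0.15],[-0.045,0.006,0.15],[-0.045,0.006,0.15],[-0.045,0.006,0.15],[-0.045,0.006,0.15],[-0.045,0.006,0.15],[-0.045,0.006,0.15],[0,0,0],[0,0,0]], turn=[[0,0,0],[0,0,0],[0,0,0],[0,0,0],[0,0,0],[0,0,0],[0,0,0],[0,0,0],[0,0,0],[0,0,0]], hand=[0.35,0.35,0.35,0.35,0.35,0.35,0.35,0.35,0.35,0.35])

```text
time_s: 17.25
position: [0.6251, -0.1832, 0.0563]
tool_rot: [[-0.162, 0.985, -0.055], [0.926, 0.171, 0.336], [0.34, 0.004, -0.94]]
ft_force: [-0.5, -1.2, -1.5]
grip_width: 0.039
gripper_force: 35.3
```

```bash
python3 cup2.py; python3 - <<'E'
from rig import get_image,observe
import cv2,numpy as np
f=[]
for _ in range(3):
    a=get_image("side");f.append(observe()["ft_force"])
print(np.round(f,1).tolist(),np.round(observe()["position"],4))
a=a[110:180,240:340];cv2.imwrite("pics/p5.png",cv2.resize(a,(700,490),interpolation=cv2.INTER_CUBIC))
E
```

```text
pitch -4 centre [ 0.6259 -0.1958  0.1099] rack xy [0.0754 0.0042] tool [ 0.0064 -0.0012 -0.0545] [-0.7  0.4  0.3 -0.5  0.  -0.6  0.9]
pitch 0 centre [ 0.6258 -0.1958  0.1096] rack xy [0.0753 0.0041] tool [ 0.0063 -0.0012 -0.0543] [-0.7 -0.2  0.3  0.2  0.1 -0.9  1.2]
pitch 4 centre [ 0.6258 -0.1958  0.1094] rack xy [0.0753 0.0042] tool [ 0.0063 -0.0013 -0.0541] [-0.7 -0.8  0.3  0.9  0.2 -1.1  1.4]
tool-model rack xy [np.float64(0.0774), np.float64(0.0029)] z 0.1079 F [-0.5 -0.4 -0.5] tcp [ 0.6251 -0.1832  0.0564]
[[-0.3, 0.5, -1.6], [-0.3, -0.6, -0.8], [-0.3, -0.5, -0.5]] [ 0.625  -0.1831  0.0563]
```

View pics/p5.png

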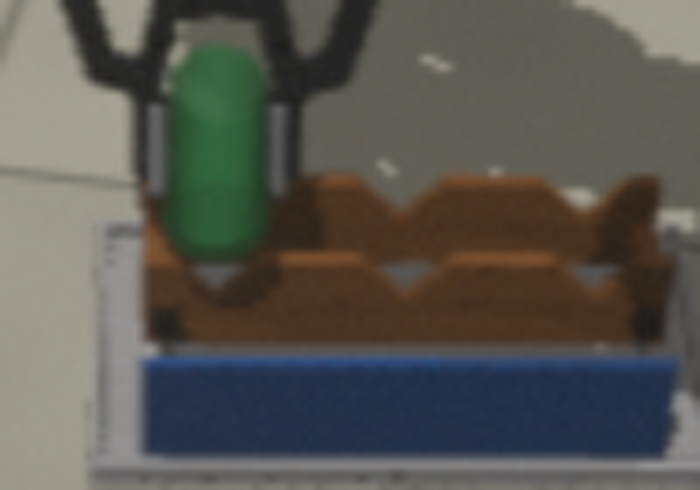

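Emit:
drive_tool(offset=[[-0.03,-0.003,0.046],[-0.03,-0.003,0.046],[-0.03,-0.003,0.046],[-0.03,-0.003,0.046],[-0.03,-0.003,0.046],[-0.03,-0.003,0.046],[-0.03,-0.003,0.046],[0,0,0],[0,0,0],[0,0,0]], turn=[[0,0,0],[0,0,0],[0,0,0],[0,0,0],[0,0,0],[0,0,0],[0,0,0],[0,0,0],[0,0,0],[0,0,0]], hand=[0.35,0.35,0.35,0.35,0.35,0.35,0.35,0.35,0.35,0.35])

```text
time_s: 18.75
position: [0.6248, -0.1867, 0.0413]
tool_rot: [[-0.162, 0.985, -0.055], [0.926, 0.171, 0.336], [0.341, 0.004, -0.94]]
ft_force: [-0.7, 0.4, -1.0]
grip_width: 0.0393
gripper_force: 35.3
```

Emit:
drive_tool(offset=[[-0.0085,0,0.0235],[-0.0085,0,0.0235],[-0.0085,0,0.0235],[0,0,0],[0,0,0],[0,0,0],[0,0,0],[0,0,0],[0,0,0],[0,0,0]], turn=[[0,0,0],[0,0,0],[0,0,0],[0,0,0],[0,0,0],[0,0,0],[0,0,0],[0,0,0],[0,0,0],[0,0,0]], hand=[0.35,0.35,0.35,0.35,0.35,0.35,0.35,0.35,0.35,0.35])

```text
time_s: 20.0
position: [0.6248, -0.1867, 0.0381]
tool_rot: [[-0.162, 0.985, -0.055], [0.926, 0.171, 0.336], [0.341, 0.004, -0.94]]
ft_force: [-0.8, 1.1, -2.0]
grip_width: 0.0392
gripper_force: 35.3
```

```bash
python3 cup2.py|tail -3
```

```text
pitch 0 centre [ 0.626  -0.2006  0.0892] rack xy [ 0.0747 -0.0006] tool [ 0.0043 -0.001  -0.0528] [-0.4 -0.   0.4  0.1  0.1 -0.7  0.7]
pitch 4 centre [ 0.626  -0.2005  0.0891] rack xy [ 0.0746 -0.0005] tool [ 0.0043 -0.001  -0.0526] [-0.4 -0.6  0.4  0.8  0.1 -1.   1. ]
tool-model rack xy [np.float64(0.0765), np.float64(-0.0005)] z 0.0896 F [-0.1 -0.5 -1.1] tcp [ 0.6248 -0.1867  0.0381]
```

Emit:
drive_tool(offset=[[-0.004,0,0.012],[-0.004,0,0.012],[0,0,0],[0,0,0],[0,0,0],[0,0,0],[0,0,0],[0,0,0],[0,0,0],[0,0,0]], turn=[[0,0,0],[0,0,0],[0,0,0],[0,0,0],[0,0,0],[0,0,0],[0,0,0],[0,0,0],[0,0,0],[0,0,0]], hand=[0.35,0.35,0.35,0.35,0.35,0.35,0.35,0.35,0.35,0.35])

```text
time_s: 21.35
position: [0.6248, -0.1866, 0.0371]
tool_rot: [[-0.162, 0.985, -0.055], [0.926, 0.171, 0.336], [0.341, 0.003, -0.94]]
ft_force: [0.4, -0.3, -0.5]
grip_width: 0.0394
gripper_force: 35.3
```

Emit:
drive_tool(offset=[[-0.004,0,0.012],[-0.004,0,0.012],[0,0,0],[0,0,0],[0,0,0],[0,0,0],[0,0,0],[0,0,0],[0,0,0],[0,0,0]], turn=[[0,0,0],[0,0,0],[0,0,0],[0,0,0],[0,0,0],[0,0,0],[0,0,0],[0,0,0],[0,0,0],[0,0,0]], hand=[0.35,0.35,0.35,0.35,0.35,0.35,0.35,0.35,0.35,0.35])

```text
time_s: 22.6
position: [0.6248, -0.1867, 0.0361]
tool_rot: [[-0.162, 0.985, -0.055], [0.926, 0.171, 0.336], [0.341, 0.004, -0.94]]
ft_force: [-0.2, -0.0, -1.3]
grip_width: 0.0396
gripper_force: 35.3
```

Emit:
drive_tool(offset=[[-0.004,0,0.012],[-0.004,0,0.012],[0,0,0],[0,0,0],[0,0,0],[0,0,0],[0,0,0],[0,0,0],[0,0,0],[0,0,0]], turn=[[0,0,0],[0,0,0],[0,0,0],[0,0,0],[0,0,0],[0,0,0],[0,0,0],[0,0,0],[0,0,0],[0,0,0]], hand=[0.35,0.35,0.35,0.35,0.35,0.35,0.35,0.35,0.35,0.35])

```text
time_s: 23.85
position: [0.6248, -0.1866, 0.0351]
tool_rot: [[-0.162, 0.985, -0.055], [0.926, 0.171, 0.336], [0.341, 0.004, -0.94]]
ft_force: [0.6, -1.4, -0.9]
grip_width: 0.0389
gripper_force: 35.3
```

Emit:
drive_tool(offset=[[-0.004,0,0.012],[-0.004,0,0.012],[0,0,0],[0,0,0],[0,0,0],[0,0,0],[0,0,0],[0,0,0],[0,0,0],[0,0,0]], turn=[[0,0,0],[0,0,0],[0,0,0],[0,0,0],[0,0,0],[0,0,0],[0,0,0],[0,0,0],[0,0,0],[0,0,0]], hand=[0.35,0.35,0.35,0.35,0.35,0.35,0.35,0.35,0.35,0.35])

```text
time_s: 25.1
position: [0.6248, -0.1866, 0.0341]
tool_rot: [[-0.162, 0.985, -0.055], [0.926, 0.171, 0.336], [0.341, 0.003, -0.94]]
ft_force: [0.4, 0.2, -1.2]
grip_width: 0.039
gripper_force: 35.3
```

Emit:
drive_tool(offset=[[-0.004,0,0.012],[-0.004,0,0.012],[0,0,0],[0,0,0],[0,0,0],[0,0,0],[0,0,0],[0,0,0],[0,0,0],[0,0,0]], turn=[[0,0,0],[0,0,0],[0,0,0],[0,0,0],[0,0,0],[0,0,0],[0,0,0],[0,0,0],[0,0,0],[0,0,0]], hand=[0.35,0.35,0.35,0.35,0.35,0.35,0.35,0.35,0.35,0.35])

```text
time_s: 26.35
position: [0.6248, -0.1865, 0.0331]
tool_rot: [[-0.162, 0.985, -0.055], [0.926, 0.171, 0.336], [0.341, 0.004, -0.94]]
ft_force: [-0.0, 0.7, 0.1]
grip_width: 0.039
gripper_force: 35.3
```

```bash
cat > ff.py <<'E'
from rig import get_image,observe
import numpy as np
f=[]
for _ in range(5): get_image("side");f.append([*observe()["ft_force"],*observe()["wrist_torque"]])
print(np.round(np.mean(f,0),2),np.round([x[2] for x in f],1),np.round(observe()["position"],4))
E
python3 ff.py; python3 cup2.py|sed -n 2p
```

```text
[-0.13 -0.27 -1.16 -0.22 -0.05 -0.03] [-1.  -1.6 -0.8 -1.1 -1.3] [ 0.6248 -0.1865  0.0331]
pitch 0 centre [ 0.6263 -0.2023  0.0827] rack xy [ 0.0746 -0.0023] tool [ 0.0021 -0.0011 -0.052 ] [-0.4 -0.4  0.4  0.6  0.1 -1.2  1.1]
```

Emit:
drive_tool(offset=[[-0.004,0,0.012],[-0.004,0,0.012],[0,0,0],[0,0,0],[0,0,0],[0,0,0],[0,0,0],[0,0,0],[0,0,0],[0,0,0]], turn=[[0,0,0],[0,0,0],[0,0,0],[0,0,0],[0,0,0],[0,0,0],[0,0,0],[0,0,0],[0,0,0],[0,0,0]], hand=[0.35,0.35,0.35,0.35,0.35,0.35,0.35,0.35,0.35,0.35])

```text
time_s: 27.95
position: [0.6248, -0.1865, 0.0321]
tool_rot: [[-0.162, 0.985, -0.055], [0.926, 0.171, 0.336], [0.341, 0.004, -0.94]]
ft_force: [-1.3, -0.8, 0.2]
grip_width: 0.0395
gripper_force: 35.4
```

Emit:
drive_tool(offset=[[-0.004,0,0.012],[-0.004,0,0.012],[0,0,0],[0,0,0],[0,0,0],[0,0,0],[0,0,0],[0,0,0],[0,0,0],[0,0,0]], turn=[[0,0,0],[0,0,0],[0,0,0],[0,0,0],[0,0,0],[0,0,0],[0,0,0],[0,0,0],[0,0,0],[0,0,0]], hand=[0.35,0.35,0.35,0.35,0.35,0.35,0.35,0.35,0.35,0.35])

```text
time_s: 29.2
position: [0.625, -0.1865, 0.0317]
tool_rot: [[-0.162, 0.985, -0.054], [0.926, 0.171, 0.336], [0.34, 0.004, -0.94]]
ft_force: [-1.2, -0.4, 5.6]
grip_width: 0.0389
gripper_force: 35.6
```

Contact is felt: Fz went from −1.2 to +5.6 N at TCP z 0.0317. I'll back off 0.5 mm and open.

Emit:
drive_tool(offset=[[0.004,0,-0.012],[0,0,0],[0,0,0],[0,0,0],[0,0,0],[0,0,0],[0,0,0],[0,0,0],[0,0,0],[0,0,0]], turn=[[0,0,0],[0,0,0],[0,0,0],[0,0,0],[0,0,0],[0,0,0],[0,0,0],[0,0,0],[0,0,0],[0,0,0]], hand=[0.35,0.35,0.47,0.49,0.52,0.56,0.62,0.68,0.72,0.72])

```text
time_s: 30.45
position: [0.6248, -0.1865, 0.0316]
tool_rot: [[-0.162, 0.985, -0.055], [0.926, 0.171, 0.336], [0.341, 0.004, -0.94]]
ft_force: [-0.3, 0.6, 0.2]
grip_width: 0.0619
gripper_force: 0.0
```

```bash
python3 ff.py; python3 cup2.py|sed -n 2p; python3 plan.py .640 -.22 .20 0 10
```

```text
[-0.81  0.04  0.26 -0.15 -0.04  0.  ] [ 0.5  0.7  1.1 -0.6 -0.4] [ 0.6248 -0.1865  0.0316]
pitch 0 centre [ 0.6259 -0.2027  0.0811] rack xy [ 0.0742 -0.0026] tool [ 0.0017 -0.0015 -0.0521] [-1.2 -0.   0.5  0.   0.1 -0.8  1.4]
q [-34.0, 46.0, 61.0, 14.0, 87.0, -46.0] pos [ 0.6248 -0.1865  0.0316] F [-0.2 -0.2  0. ] t 30.8
[[0.06, 0.02, -0.43], [0.04, 0.02, -0.43], [0.03, 0.02, -0.43], [0.02, 0.02, -0.43], [0.0, 0.02, -0.43], [-0.01, 0.02, -0.43], [-0.03, 0.02, -0.43], [-0.04, 0.02, -0.43], [-0.06, 0.02, -0.43], [-0.07, 0.02, -0.42]]
[[0.0, -0.33, -0.0], [0.0, -0.33, -0.0], [0.0, -0.33, -0.0], [0.0, -0.33, -0.0], [0.0, -0.33, -0.0], [0.0, -0.33, -0.0], [0.0, -0.33, -0.0], [0.0, -0.33, -0.0], [0.0, -0.33, -0.0], [0.0, -0.33, -0.0]]
max 0.43 0.33
```

Emit:
drive_tool(offset=[[0,0,-0.3],[0,0,-0.6],[0,0,-0.8],[0,0,-0.9],[0,0,-0.9],[0,0,-0.3],[0,0,0],[0.3,0,0],[0.5,0,0],[0.5,0,0]], turn=[[0,0,0],[0,0,0],[0,0,0],[0,0,0],[0,0,0],[0,0,0],[0,-0.5,0],[0,-0.99,0],[0,-0.99,0],[0,-0.99,0]], hand=[0.72,0.72,0.72,0.72,0.8,0.8,0.8,0.8,0.8,0.8])

```text
time_s: 32.05
position: [0.624, -0.1866, 0.1832]
tool_rot: [[-0.171, 0.985, 0.006], [0.985, 0.171, -0.018], [-0.019, 0.003, -1.0]]
ft_force: [0.6, 0.8, 0.9]
grip_width: 0.0682
gripper_force: 0.0
```

```bash
python3 plan.py .485 .11 .17 -69.6 14; python3 - <<'E'
from h import *
from rig import get_image
a,b=get_image("side")[90:200,220:360],get_image("top")[160:290,320:460]
cv2.imwrite("pics/p6.png",np.hstack([cv2.resize(i,(400,i.shape[0]*400//140),interpolation=cv2.INTER_CUBIC)[:310] for i in(a,b)]))
E
```

```text
q [-27.0, 32.0, 58.0, -1.0, 88.0, -37.0] pos [ 0.624  -0.1866  0.1832] F [0.6 0.8 0.9] t 32.0
[[0.56, -0.15, 0.01], [0.56, -0.15, -0.04], [0.56, -0.15, -0.08], [0.55, -0.15, -0.13], [0.54, -0.15, -0.18], [0.52, -0.15, -0.22], [0.5, -0.15, -0.27], [0.47, -0.15, -0.31], [0.45, -0.15, -0.35], [0.42, -0.15, -0.38], [0.38, -0.15, -0.42], [0.34, -0.15, -0.45], [0.3, -0.15, -0.48], [0.26, -0.15, -0.5]]
[[0.0, -0.82, -0.0], [0.0, -0.82, -0.0], [0.0, -0.82, -0.0], [0.0, -0.82, -0.0], [0.0, -0.82, -0.0], [0.0, -0.82, -0.0], [0.0, -0.82, -0.0], [0.0, -0.82, -0.0], [0.0, -0.82, -0.0], [0.0, -0.82, -0.0], [0.0, -0.82, -0.0], [0.0, -0.82, -0.0], [0.0, -0.82, -0.0], [0.0, -0.82, -0.0]]
max 0.56 0.82
```

View pics/p6.png

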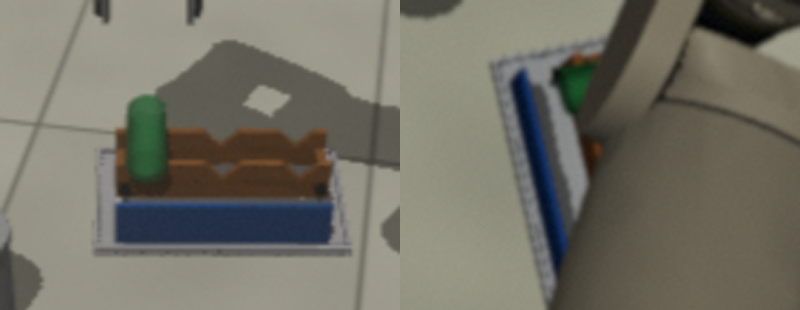

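Picture p6 shows glass B cradled in place 2 at (147,138), untouched by the open fingers. That was my tenth picture, so from here I rely on numeric fits only. Next is glass A.

Emit:
drive_tool(offset=[[0.56,-0.15,0.01],[0.56,-0.15,-0.04],[0.56,-0.15,-0.08],[0.55,-0.15,-0.13],[0.54,-0.15,-0.18],[0.52,-0.15,-0.22],[0.5,-0.15,-0.27],[0.47,-0.15,-0.31],[0.45,-0.15,-0.35],[0.42,-0.15,-0.38]], turn=[[0,-0.82,0],[0,-0.82,0],[0,-0.82,0],[0,-0.82,0],[0,-0.82,0],[0,-0.82,0],[0,-0.82,0],[0,-0.82,0],[0,-0.82,0],[0,-0.82,0]], hand=[0.8,0.8,0.8,0.8,0.8,0.8,0.8,0.8,0.8,0.8])

```text
time_s: 33.4
position: [0.5263, 0.0255, 0.1739]
tool_rot: [[-0.107, 0.985, 0.132], [0.631, 0.17, -0.757], [-0.769, 0.003, -0.64]]
ft_force: [-0.1, -0.5, 0.0]
grip_width: 0.0683
gripper_force: 0.0
```

Emit:
drive_tool(offset=[[0.38,-0.15,-0.42],[0.34,-0.15,-0.45],[0.3,-0.15,-0.48],[0.26,-0.15,-0.5],[0.52,0,0.19],[0.52,0,0.19],[0.52,0,0.19],[0.52,0,0.19],[0.52,0,0.19],[0,0,0]], turn=[[0,-0.82,0],[0,-0.82,0],[0,-0.82,0],[0,-0.82,0],[0,0,0],[0,0,0],[0,0,0],[0,0,0],[0,0,0],[0,0,0]], hand=[0.8,0.8,0.8,0.8,0.8,0.8,0.8,0.8,0.8,0.8])

```text
time_s: 34.65
position: [0.4877, 0.1099, 0.0586]
tool_rot: [[-0.058, 0.985, 0.16], [0.34, 0.17, -0.925], [-0.939, 0.0, -0.345]]
ft_force: [0.4, 0.0, 0.3]
grip_width: 0.068
gripper_force: 0.0
```

```bash
python3 plan.py .500 .028 .0307 -69.6 8
```

```text
q [29.0, 49.0, 88.0, -62.0, 88.0, 49.0] pos [0.4877 0.1099 0.0586] F [0.4 0.  0.3] t 34.6
[[-0.01, -0.01, 0.27], [-0.01, -0.01, 0.27], [-0.01, -0.01, 0.27], [-0.01, -0.01, 0.27], [-0.01, -0.01, 0.27], [-0.01, -0.01, 0.27], [-0.01, -0.01, 0.27], [-0.01, -0.01, 0.27]]
[[-0.01, 0.0, -0.0], [-0.01, 0.0, -0.0], [-0.01, 0.0, -0.0], [-0.01, 0.0, -0.0], [-0.01, 0.0, -0.0], [-0.01, 0.0, -0.0], [-0.01, 0.0, -0.0], [-0.01, 0.0, -0.0]]
max 0.27 0.01
```

Emit:
drive_tool(offset=[[-0.01,-0.01,0.27],[-0.01,-0.01,0.27],[-0.01,-0.01,0.27],[-0.01,-0.01,0.27],[-0.01,-0.01,0.27],[-0.01,-0.01,0.27],[-0.01,-0.01,0.27],[-0.01,-0.01,0.27],[0,0,0],[0,0,0]], turn=[[-0.01,0,0],[-0.01,0,0],[-0.01,0,0],[-0.01,0,0],[-0.01,0,0],[-0.01,0,0],[-0.01,0,0],[-0.01,0,0],[0,0,0],[0,0,0]], hand=[0.8,0.8,0.8,0.8,0.8,0.8,0.8,0.8,0.8,0.8])

```text
time_s: 35.9
position: [0.4994, 0.029, 0.0333]
tool_rot: [[-0.056, 0.984, 0.17], [0.341, 0.179, -0.923], [-0.938, 0.007, -0.346]]
ft_force: [0.9, 0.1, -0.1]
grip_width: 0.068
gripper_force: 0.0
```

Emit:
drive_tool(offset=[[0,0,0],[0,0,0],[0,0,0],[0,0,0],[0,0,0],[0,0,0],[0,0,0],[0,0,0],[0,0,0],[0,0,0]], turn=[[0,0,0],[0,0,0],[0,0,0],[0,0,0],[0,0,0],[0,0,0],[0,0,0],[0,0,0],[0,0,0],[0,0,0]], hand=[0.7,0.65,0.6,0.55,0.5,0.45,0.4,0.35,0.35,0.35], newtons=25)

```text
time_s: 37.15
position: [0.4993, 0.0289, 0.0334]
tool_rot: [[-0.056, 0.984, 0.17], [0.341, 0.178, -0.923], [-0.938, 0.007, -0.345]]
ft_force: [0.4, 0.9, 2.5]
grip_width: 0.0399
gripper_force: 24.9
```

Emit:
drive_tool(offset=[[-0.15,0,-0.05],[-0.4,0,-0.15],[-0.5,0,-0.18],[-0.6,0,-0.22],[-0.6,0,-0.22],[-0.5,0,-0.18],[-0.3,0,0],[-0.3,0,0],[-0.3,0,0],[-0.3,0,0]], turn=[[0,0,0],[0,0,0],[0,0,0],[0,0,0],[0,0.4,0],[0,0.8,0],[0,0.95,0],[0,0.95,0],[0,0.95,0],[0,0.95,0]], hand=[0.35,0.35,0.35,0.35,0.35,0.35,0.35,0.35,0.35,0.35], newtons=35)

```text
time_s: 38.4
position: [0.503, -0.0002, 0.1903]
tool_rot: [[-0.134, 0.984, 0.12], [0.759, 0.179, -0.626], [-0.637, 0.007, -0.771]]
ft_force: [0.6, -0.2, -2.2]
grip_width: 0.0396
gripper_force: 35.1
```

```bash
python3 tgt.py -.075 .14 .0066 .0019 -.0515; python3 plan.py .475 -.21 .115 20.2 13; python3 ik.py .475,-.21,.1,20.2,10.09|tail -1
```

```text
tcp [ 0.4746 -0.215   0.0894] centre [ 0.4786 -0.2262  0.14  ]
q [8.0, 21.0, 89.0, -42.0, 73.0, 11.0] pos [ 5.030e-01 -2.000e-04  1.903e-01] F [ 0.6 -0.2 -2.2] t 38.4
[[-0.21, -0.13, 0.36], [-0.23, -0.13, 0.34], [-0.26, -0.13, 0.32], [-0.29, -0.13, 0.3], [-0.31, -0.13, 0.27], [-0.33, -0.13, 0.25], [-0.35, -0.12, 0.22], [-0.37, -0.12, 0.19], [-0.38, -0.12, 0.16], [-0.39, -0.12, 0.13], [-0.4, -0.12, 0.1], [-0.41, -0.12, 0.07], [-0.41, -0.12, 0.04]]
[[0.01, 0.77, 0.0], [0.01, 0.77, 0.0], [0.01, 0.77, 0.0], [0.01, 0.77, 0.0], [0.01, 0.77, 0.0], [0.01, 0.77, 0.0], [0.01, 0.77, 0.0], [0.01, 0.77, 0.0], [0.01, 0.77, 0.0], [0.01, 0.77, 0.0], [0.01, 0.77, 0.0], [0.01, 0.77, 0.0], [0.01, 0.77, 0.0]]
max 0.41 0.77
.475,-.21,.1,20.2,10.09 [-44.  31.  79.  12.  86. -56.] err 0.0
```

Emit:
drive_tool(offset=[[-0.21,-0.13,0.36],[-0.23,-0.13,0.34],[-0.26,-0.13,0.32],[-0.29,-0.13,0.3],[-0.31,-0.13,0.27],[-0.33,-0.13,0.25],[-0.35,-0.12,0.22],[-0.37,-0.12,0.19],[-0.38,-0.12,0.16],[-0.39,-0.12,0.13]], turn=[[0.01,0.77,0],[0.01,0.77,0],[0.01,0.77,0],[0.01,0.77,0],[0.01,0.77,0],[0.01,0.77,0],[0.01,0.77,0],[0.01,0.77,0],[0.01,0.77,0],[0.01,0.77,0]], hand=[0.35,0.35,0.35,0.35,0.35,0.35,0.35,0.35,0.35,0.35])

```text
time_s: 39.65
position: [0.481, -0.1622, 0.1327]
tool_rot: [[-0.175, 0.984, -0.022], [0.978, 0.177, 0.112], [0.114, -0.002, -0.993]]
ft_force: [0.2, 0.1, -1.3]
grip_width: 0.0395
gripper_force: 35.2
```

Emit:
drive_tool(offset=[[-0.4,-0.12,0.1],[-0.41,-0.12,0.07],[-0.41,-0.12,0.04],[0,0,0],[-0.1,0,0.23],[-0.1,0,0.23],[-0.1,0,0.23],[-0.1,0,0.23],[0,0,0],[0,0,0]], turn=[[0.01,0.77,0],[0.01,0.77,0],[0.01,0.77,0],[0,0,0],[0,0,0],[0,0,0],[0,0,0],[0,0,0],[0,0,0],[0,0,0]], hand=[0.35,0.35,0.35,0.35,0.35,0.35,0.35,0.35,0.35,0.35])

```text
time_s: 40.9
position: [0.4757, -0.2125, 0.0743]
tool_rot: [[-0.163, 0.984, -0.067], [0.924, 0.176, 0.34], [0.346, -0.006, -0.938]]
ft_force: [0.3, -0.3, -0.7]
grip_width: 0.0394
gripper_force: 35.3
```

```bash
python3 - <<'E'
from rig import get_image
get_image("side");get_image("side")
E
sed -i 's/^a=min.*$/i=int(sys.argv[1]) if len(sys.argv)>1 else 0\na=sorted(m["side"],key=lambda s:-s[0])[i];c=sorted(m["top"],key=lambda s:-s[1])[i]/' cup2.py
python3 cup2.py; python3 -c "
from cup2 import m
print({k:[x.tolist() for x in v] for k,v in m.items()})"|tail -1; python3 tgt.py -.075 .095 .0066 .0019 -.0515; python3 plan.py .4746 -.214 .0444 20.2 8
```

```text
pitch -4 centre [ 0.4773 -0.2274  0.1232] rack xy [-0.0765 -0.0009] tool [ 0.0028 -0.0013 -0.0509] [-1.1  0.5  0.7 -0.4  0.1 -0.9  1.1]
pitch 0 centre [ 0.4772 -0.2275  0.123 ] rack xy [-0.0766 -0.001 ] tool [ 0.0026 -0.0014 -0.0508] [-0.9 -0.1  0.6  0.3  0.1 -1.   1.2]
pitch 4 centre [ 0.4771 -0.2274  0.1229] rack xy [-0.0766 -0.0009] tool [ 0.0027 -0.0014 -0.0506] [-0.8 -0.7  0.5  0.9  0.2 -1.   1.2]
tool-model rack xy [np.float64(-0.0743), np.float64(-0.0001)] z 0.1258 F [ 0.1 -0.4 -1.3] tcp [ 0.4756 -0.2125  0.0745]
{'side': [[319, 111, 16, 31, 399], [265, 123, 13, 31, 353]], 'top': [[375, 176, 45, 24, 719], [395, 241, 43, 25, 765]]}
tcp [ 0.4746 -0.215   0.0444] centre [ 0.4786 -0.2262  0.095 ]
q [-44.0, 33.0, 80.0, 12.0, 84.0, -57.0] pos [ 0.4756 -0.2124  0.0744] F [-0.5  0.1 -1.2] t 41.2
[[-0.04, -0.0, 0.09], [-0.04, -0.0, 0.09], [-0.04, -0.0, 0.09], [-0.04, -0.0, 0.09], [-0.04, -0.0, 0.09], [-0.04, -0.0, 0.09], [-0.04, -0.0, 0.09], [-0.04, -0.0, 0.09]]
[[-0.01, -0.0, -0.0], [-0.01, -0.0, -0.0], [-0.01, -0.0, -0.0], [-0.01, -0.0, -0.0], [-0.01, -0.0, -0.0], [-0.01, -0.0, -0.0], [-0.01, -0.0, -0.0], [-0.01, -0.0, -0.0]]
max 0.09 0.01
```

Emit:
drive_tool(offset=[[-0.0455,0.0035,0.124],[-0.0455,0.0035,0.124],[-0.0455,0.0035,0.124],[-0.0455,0.0035,0.124],[-0.0455,0.0035,0.124],[-0.0455,0.0035,0.124],[-0.0455,0.0035,0.124],[0,0,0],[0,0,0],[0,0,0]], turn=[[0,0,0],[0,0,0],[0,0,0],[0,0,0],[0,0,0],[0,0,0],[0,0,0],[0,0,0],[0,0,0],[0,0,0]], hand=[0.35,0.35,0.35,0.35,0.35,0.35,0.35,0.35,0.35,0.35])

```text
time_s: 42.45
position: [0.4763, -0.2122, 0.0374]
tool_rot: [[-0.163, 0.984, -0.067], [0.924, 0.176, 0.34], [0.346, -0.006, -0.938]]
ft_force: [-0.2, -0.6, -1.6]
grip_width: 0.0392
gripper_force: 35.3
```

```bash
python3 cup2.py|tail -3; python3 ff.py
```

```text
pitch 0 centre [ 0.48   -0.2303  0.0838] rack xy [-0.0743 -0.0042] tool [-0.0012  0.0002 -0.05  ] [-1.9  0.1  0.2  0.1  0.2 -1.9  3.1]
pitch 4 centre [ 0.4799 -0.2302  0.0837] rack xy [-0.0743 -0.0041] tool [-0.0012  0.0001 -0.0499] [-1.8 -0.5  0.1  0.7  0.3 -1.9  3.1]
tool-model rack xy [np.float64(-0.0736), np.float64(0.0001)] z 0.0887 F [ 0.3 -0.6 -0.7] tcp [ 0.4763 -0.2122  0.0373]
[-0.24  0.03 -1.75 -0.25 -0.04 -0.01] [-2.2 -2.1 -1.8 -1.1 -1.6] [ 0.4762 -0.2121  0.0372]
```

Emit:
drive_tool(offset=[[-0.007,0,0.0195],[-0.007,0,0.0195],[-0.007,0,0.0195],[0,0,0],[0,0,0],[0,0,0],[0,0,0],[0,0,0],[0,0,0],[0,0,0]], turn=[[0,0,0],[0,0,0],[0,0,0],[0,0,0],[0,0,0],[0,0,0],[0,0,0],[0,0,0],[0,0,0],[0,0,0]], hand=[0.35,0.35,0.35,0.35,0.35,0.35,0.35,0.35,0.35,0.35])

```text
time_s: 44.05
position: [0.4762, -0.2121, 0.0347]
tool_rot: [[-0.163, 0.984, -0.067], [0.924, 0.176, 0.34], [0.347, -0.006, -0.938]]
ft_force: [-0.5, -0.2, -1.3]
grip_width: 0.0394
gripper_force: 35.3
```

```bash
python3 ff.py
```

```text
[-0.2   0.11 -1.07 -0.27 -0.06 -0.01] [-1.9 -0.9 -0.6 -1.2 -0.7] [ 0.4762 -0.2121  0.0347]
```

Emit:
drive_tool(offset=[[-0.0045,0,0.012],[-0.0045,0,0.012],[0,0,0],[0,0,0],[0,0,0],[0,0,0],[0,0,0],[0,0,0],[0,0,0],[0,0,0]], turn=[[0,0,0],[0,0,0],[0,0,0],[0,0,0],[0,0,0],[0,0,0],[0,0,0],[0,0,0],[0,0,0],[0,0,0]], hand=[0.35,0.35,0.35,0.35,0.35,0.35,0.35,0.35,0.35,0.35])

```text
time_s: 45.55
position: [0.4763, -0.2121, 0.0337]
tool_rot: [[-0.163, 0.984, -0.067], [0.924, 0.176, 0.34], [0.347, -0.006, -0.938]]
ft_force: [1.2, -0.2, 0.1]
grip_width: 0.0398
gripper_force: 35.5
```

Emit:
drive_tool(offset=[[-0.0035,0,0.009],[-0.0035,0,0.009],[0,0,0],[0,0,0],[0,0,0],[0,0,0],[0,0,0],[0,0,0],[0,0,0],[0,0,0]], turn=[[0,0,0],[0,0,0],[0,0,0],[0,0,0],[0,0,0],[0,0,0],[0,0,0],[0,0,0],[0,0,0],[0,0,0]], hand=[0.35,0.35,0.35,0.35,0.35,0.35,0.35,0.35,0.35,0.35])

```text
time_s: 46.8
position: [0.4764, -0.2122, 0.033]
tool_rot: [[-0.163, 0.984, -0.066], [0.924, 0.176, 0.34], [0.346, -0.006, -0.938]]
ft_force: [3.1, 1.7, 4.8]
grip_width: 0.0396
gripper_force: 35.9
```

```bash
python3 ff.py
```

```text
[ 2.82  1.6   5.23  0.19 -0.39 -0.11] [5.7 5.9 4.9 4.2 5.4] [ 0.4764 -0.2122  0.033 ]
```

Contact is mostly on one wall, with a lateral force of +2.8 N in x. I'll shift +1 mm along tool y (rack x) and settle down.

Emit:
drive_tool(offset=[[0,0.0125,0],[0,0.0125,0],[0,0,0],[-0.003,0,0.008],[-0.0015,0,0.004],[0,0,0],[0,0,0],[0,0,0],[0,0,0],[0,0,0]], turn=[[0,0,0],[0,0,0],[0,0,0],[0,0,0],[0,0,0],[0,0,0],[0,0,0],[0,0,0],[0,0,0],[0,0,0]], hand=[0.35,0.35,0.35,0.35,0.35,0.35,0.35,0.35,0.35,0.35])

```text
time_s: 48.3
position: [0.4772, -0.2121, 0.0325]
tool_rot: [[-0.163, 0.984, -0.067], [0.924, 0.176, 0.34], [0.346, -0.006, -0.938]]
ft_force: [0.7, 0.2, 5.1]
grip_width: 0.0395
gripper_force: 35.8
```

```bash
python3 ff.py
```

```text
[ 0.94 -0.63  4.96 -0.11 -0.04  0.03] [5.3 4.5 4.8 5.7 4.4] [ 0.4772 -0.2121  0.0325]
```

Emit:
drive_tool(offset=[[0.003,0,-0.008],[0,0,0],[0,0,0],[0,0,0],[0,0,0],[0,0,0],[0,0,0],[0,0,0],[0,0,0],[0,0,0]], turn=[[0,0,0],[0,0,0],[0,0,0],[0,0,0],[0,0,0],[0,0,0],[0,0,0],[0,0,0],[0,0,0],[0,0,0]], hand=[0.35,0.35,0.47,0.49,0.52,0.56,0.62,0.68,0.72,0.72])

```text
time_s: 49.8
position: [0.4772, -0.212, 0.0328]
tool_rot: [[-0.163, 0.984, -0.067], [0.924, 0.176, 0.34], [0.347, -0.006, -0.938]]
ft_force: [0.5, -0.8, 0.3]
grip_width: 0.0615
gripper_force: 0.0
```

```bash
python3 ff.py; python3 cup2.py|sed -n 2p
```

```text
[-0.13 -0.44 -0.01 -0.18 -0.03  0.01] [ 0.2  0.4  0.1 -0.6 -0.2] [ 0.4772 -0.212   0.0328]
pitch 0 centre [ 0.4826 -0.2591  0.056 ] rack xy [-0.0768 -0.0331] tool [-0.0363 -0.0031 -0.0382] [-2.4  0.3 -0.9 -0.5  0.2 -1.3  3.8]
```

Emit:
drive_tool(offset=[[0,0,-0.3],[0,0,-0.6],[0,0,-0.8],[0,0,-0.9],[0,0,-0.9],[0,0,-0.9],[-0.8,0,-0.3],[-0.9,0,-0.3],[-0.9,0,-0.3],[-0.9,0,-0.3]], turn=[[0,0,0],[0,0,0],[0,0,0],[0,0,0],[0,0,0],[0,0,0],[0,0,0],[0,0,0],[0,0,0],[0,0,0]], hand=[0.72,0.72,0.72,0.72,0.72,0.72,0.72,0.72,0.72,0.72])

```text
time_s: 51.4
position: [0.515, -0.4188, 0.1952]
tool_rot: [[-0.163, 0.984, -0.067], [0.924, 0.176, 0.339], [0.346, -0.006, -0.938]]
ft_force: [0.5, -0.1, 0.1]
grip_width: 0.0614
gripper_force: 0.0
```

```bash
cat > fin.py <<'E'
import io,contextlib
with contextlib.redirect_stdout(io.StringIO()): from cup2 import *
print({k:[x.tolist() for x in v] for k,v in m.items()},"tcp",np.round(p,3))
for x,z in((.075,.082),(-.075,.082)):
    c0=np.array([.5524,-.2131,z])+x*X
    for n in C: print(x,n,np.round(box(n,c0,-Y),1).tolist())
E
python3 fin.py; python3 plan.py .20 -.45 .35 0 10|head -1
```

```text
{'side': [[265, 123, 13, 31, 350], [318, 124, 15, 31, 365]], 'top': [[375, 176, 45, 24, 722], [390, 242, 46, 25, 774]]} tcp [ 0.514 -0.421  0.193]
0.075 side [263.0, 122.8, 277.7, 153.9]
0.075 top [373.5, 175.5, 418.9, 200.7]
-0.075 side [316.0, 123.0, 333.0, 154.1]
-0.075 top [388.8, 240.4, 435.7, 266.3]
q [-53.0, 44.0, 37.0, 10.0, 117.0, -60.0] pos [ 0.5144 -0.4206  0.1932] F [ 0.2 -0.  -0.5] t 51.5
```

Both glasses match the predicted cradled outlines within about 1.5 px in both views, and the arm is clear. I'm handing the job in.

```bash
python3 -c "
from rig import env
print(env.close_job())"
```

```text
the job is handed in; nothing more can be done
None
```

Both green glasses lie level in places 2 and 0 of the rack, bottoms towards the blue fence and within about 3 mm of centre by the camera fits; each was let go only after contact was felt, and the job was handed in at about 51.5 s.

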